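# Hang the soap rack on the rail and load the soap

### The job

Hang the steel soap rack by its hook over the middle of the upper bar of the rail, with its dish facing you (the robot) and its back plate in front of the lower bar, and let go. Then lay the bar of soap flat in the hanging rack's dish, setting it down gently rather than dropping it. Leave the other things where they are.

Things in the scene. Friction and masses are not known exactly. Their poses are not given: they have to be found in the camera images.
- rail_unit: Fixed rail unit; origin on the work surface under the upper bar's middle; +y along the bars, +x away from the robot. Two level steel bars, 14 mm diameter, between end brackets 420 mm apart (215 mm high): upper axis at z 200 mm, x 0; lower axis at z 130 mm, x -7 mm (nearer the robot). Behind, a hardwood plank: x 40 to 140 mm, y -280 to 280 mm, top at 60 mm; what stands on it stays below 160 mm.
- rail_mid (a point): Middle of the upper bar, on its axis, 200 mm above the surface; axes as rail_unit. With the rack level, its back plate's rear face must come down 14 to 24 mm in front (-x) of this axis to clear the lower bar and have the lip fall behind the upper bar: aim for 19 mm.
- rack: Steel soap rack, 0.2 to 0.37 kg, standing on four feet. Origin on the ground under the dish's centre; +x from dish to hook, +y along its width, +z up. Back plate: x 60 to 64, y -45 to 45, z 0 to 100 mm. Hook behind it, 90 mm wide, open downward: strap z 95 to 100 mm; lip's inner face at x 95 mm (31 mm opening), down to z 76 mm, then flared back to x 104 mm, z 66 mm.
- rack_hook (a point): On the rack: middle of the hook strap's underside, at (79.5, 0, 95) mm in the rack's frame. Hung, it lies about 7 mm above rail_mid. Once let go the rack may slide up to 5 mm towards the robot until the lip touches the bar, and lean by up to about 0.14 rad, dish front low, its plate resting on the lower bar.
- rack_tab (a point): On the rack: centre of the top edge of a flat upright grip tab over the back plate, at (62, 0, 134) mm in the rack's frame. Tab: 8 mm thick (x 58 to 66), 44 mm wide in y, z 100 to 134 mm. Pinch it across x with the fingertips above the strap (z 100 mm).
- rack_dish (a point): On the rack: centre of the dish floor's upper face, at (0, 0, 19) mm in the rack's frame; axes as the rack. Slatted dish 98 mm (x) by 124 mm (y) outside, 90 by 116 mm inside; its rim stands 12 mm above this floor. The grip tab's front is 58 mm behind this point.
- soap: Cream rounded bar of soap, 68 mm (its x) by 46 mm (its y) by 28 mm high, about 0.09 kg, lying flat on the work surface. Origin at the centre of its underside.
- pumice: Grey round pumice stone, 52 mm diameter, 45 mm high, standing on the surface among the task's things; leave alone. Origin at the centre of its underside.
- cup: Purple plastic cup, 74 mm diameter, 90 mm high, on the plank; leave alone. Origin under its centre.
- bottle: Small glass bottle with a screw cap, 48 mm diameter, 95 mm high, on the plank; leave alone. Origin under its centre.
- jar: White jar, 64 mm diameter, 70 mm high, on the surface to the robot's right; leave alone. Origin under its centre.
- nail_brush: Wooden nail brush, 90 x 40 x 34 mm, on the surface to the robot's left; leave alone. Origin under its centre.
- hanger_hook: Aluminium hanger hook clipped firmly to the upper bar near its left (+y) end, 22 mm collar, 14 mm wide along the bar, hanging 60 mm down on the robot's side. Origin on the bar's axis.
Not all that is in view belongs to the job. There is more than one size of the rack; the job needs the larger. Leave any purple look-alike of the soap alone.

How it is judged:
On the way, in this order (a step that is already met when the one before it is completed fails the run):
1. the rack hangs by its hook over the middle of the upper bar, let go (z of rack_hook in the frame of rail_mid between 0 and 0.018 m and x of rack_hook in the frame of rail_mid between -0.022 and 0.022 m and y of rack_hook in the frame of rail_mid between -0.045 and 0.045 m and x of rack in the frame of rail_mid below -0.04 m and angle between rack's own z axis and vertical below 0.26 rad and angle between the y axis of rack and the y axis of rail_unit, either way round below 0.2 rad and contact force between the fingers and rack below 0.1 N and linear speed of rack below 0.03 m/s), for 0.3 s.
2. the soap lies flat in the hanging rack's dish, let go (all of step 1 and x of soap in the frame of rack_dish between -0.035 and 0.035 m and y of soap in the frame of rack_dish between -0.045 and 0.045 m and z of soap in the frame of rack_dish between -0.004 and 0.006 m and angle between the z axis of soap and the z axis of rack, either way round below 0.12 rad and contact force between the fingers and soap below 0.1 N and linear speed of soap below 0.03 m/s), for 0.2 s.
At the end, for the whole second after the job is handed in: Rack at rest on the upper bar, dish to the robot: strap 0-18 mm above the bar's axis, within 22 mm across and 45 mm of the bar's middle along it; tilt < 0.26, turned < 0.2 rad. Soap at rest flat (< 0.12 rad) on the dish floor (-4 to 6 mm), within 35 (x), 45 (y) mm of its centre. Both let go (all of step 2); the robot touches nothing.
It fails at once if a bystander (cup, bottle, jar, nail brush or pumice stone) pushed more than 30 mm or tipped over (distance of any of cup, bottle, jar, nail_brush, pumice from where it was at the start of the episode above 0.03 m or angle between any of cup, bottle, jar, nail_brush, pumice's own z axis and vertical above 0.5 rad).
It fails at once if the soap dropped into the dish (falling faster than 0.6 m/s when not held) (contact force between the fingers and soap below 0.05 N and linear speed of soap above 0.6 m/s and horizontal distance between soap and rack_dish below 0.08 m).
It also fails if it takes over 64 s, if anything falls off the work surface, if the arm or the gripper's body presses on something with over 40 N, if the wrist force passes 120 N, or if a joint passes its speed limit or range.

### The arm

A 6-joint arm with a two-finger parallel gripper is mounted at the origin on the work surface. World frame = base frame: x ahead of the robot, y to its left, z up, the work surface at z = 0. Lengths are in m, angles in rad, forces in N, time in s.
With the tool pointing down it reaches from about 0.375 to 0.975 m from the base axis. Payload 3.8 kg.
Tool frame: the origin (TCP) lies at the very end of the fingers, on their centre line; the grasp point (between the pads) lies 19 mm behind it; z points along the fingers, y is the direction in which the jaws open and shut (so a half turn about z gives the same grasp; the last joint's range is limited). The gripper opens to 85 mm and grips with 20 to 120 N. Pads are 22 mm wide; open, the fingers measure 114 mm over their backs; the gripper's body (76 mm by 85 mm) begins 54 mm behind the grasp point. The pads swing forward as they close: fully open they stand 13 mm farther back than shut.
Start: joints at [-1.379, 0.264, 1.604, -0, 1.274, -0.037], TCP at [0.153, -0.657, 0.231] pointing down, gripper open.
Joint ranges: [-2.63, 2.63], [-0.94, 2.18], [0.31, 2.57], [-1.31, 4.45], [0, 2.66], [-2.55, 2.55]. Speed limits (rad/s): [2.57, 2.57, 3.14, 3.14, 3.14, 3.14].

### API

Orientations are given as a rotation vector (axis times angle).
In Python, from workcell import bot, read_camera, finish_job gives the robot as it stands. The module is installed in compiled form; this text tells all that it offers.
- The arm moves only by the tool servo_tool, never from a script. Its argument "targets" is text: rows parted by semicolons, each of 7 numbers parted by spaces: the turn, a rotation vector about the tool's x, y, z in rad, then the shift along the tool's x, y, z in mm, then the finger opening in mm, from 0 to 85.4. In form: wx wy wz x y z gripper; .... A call has 1 to 8 rows; each row shifts and turns the pose as measured when the row begins, along the tool's axes as they then stand; what a row does not reach is not made up. A row lasts 1/12 s, in which the tool goes at most 41.7 mm and 7.16 degrees, less where a joint would pass 70% of its speed; a pose out of reach is approached as far as the arm can. A call is refused whole if a number of a shift passes 41.7 or a number of a turn 0.125, either way. A call with a gripper value outside its range is refused whole. The fingers move at their own pace and stop on an object; "newtons" is the grip in N (left out, the last holds). Time passes only in rows, so rows that do not move let the fingers close. It gives the time, the measured TCP pose, the force and the opening at its end, in the units of the state.
- bot.read_state(): the state, without advancing time (a new reading comes with each control period).
- read_camera(name): name is "scene" or "top" or "wrist"; returns a dict with "image" (480x640x3 uint8, red, green, blue), "mtx" (3x3 intrinsics, pixels), "eye" and "orientation" of the camera in the world; the wrist camera has in their place "T_tool_cam" (4x4, takes a point from camera to tool coordinates, whose origin is the TCP and whose axes are the flange's). Camera axes: x right, y up, looking along -z (the intrinsics and any distortion apply to the point x, -y, -z); pixel columns grow to the right and rows downward; lengths in m; the calibration is good to about 2 mm. A picture is of the moment at which its call begins: read the wrist's pose just before it. There is no depth.
- finish_job(): hands the job in, once; it reports no verdict.
The state is a dict: "time": time; "q": joint angles; "joint_vel": joint speeds; "joint_torque": joint torques, N m; "tool_pos": TCP position; "tcp_rot": TCP orientation; "wrist_force": force on the tool from outside, world axes, zero at the start; "torque": the same for the moment, N m; "width": opening from 0.0 (shut) to 1.0 (fully open).
Only numpy, scipy, OpenCV 4.12 (cv2) and the standard library are available. Lean on these libraries where they do the work, as an engineer would, in place of code of your own. Each camera call takes 0.05 s, during which the arm holds its last target.

## Working session

There is one attempt and no reset: what is moved stays moved. The work goes in short steps, Python scripts to look and compute and a tool call to move; the robot and the scene stay as the last step left them, time stands still between calls to the robot, and variables do not carry over. Pictures are saved under pics/ and viewed, and the job is handed in when it is done.

Besides the shell and the picture viewer there is one more tool, called after "Call:" as a command line: name --argument value ..., lists and objects as JSON in quotes. servo_tool: Moves the arm, as the interface text tells. Its arguments: {"type":"object","properties":{"targets":{"type":"string"},"newtons":{"type":"number"}},"required":["targets"]}

```bash
mkdir -p pics; python3 - <<'E'
from workcell import bot, read_camera
import cv2,numpy as np
print(bot.read_state())
for n in ["scene","top","wrist"]:
    c=read_camera(n); cv2.imwrite(f"pics/{n}0.png",c["image"][:,:,::-1])
    np.savez(f"{n}0.npz",**c)
    print(n,{k:v for k,v in c.items() if k!="image"})
E
```

```text
{'time': 0.0, 'q': array([-1.37894350e+00,  2.64756389e-01,  1.60536287e+00, -1.41102065e-05,
        1.27367053e+00, -3.69223293e-02]), 'joint_vel': array([-0.00011538,  0.00023056, -0.00090534, -0.00179796, -0.00065501,
        0.00089162]), 'joint_torque': array([ 2.06096003e-03, -5.15115523e+01, -3.67311645e+01,  1.40962070e-04,
        1.29536324e-02,  1.32784945e-05]), 'tool_pos': array([ 0.1529222 , -0.65671518,  0.22996583]), 'tcp_rot': array([-3.11888599e+00, -3.58332565e-01,  2.88006953e-04]), 'wrist_force': array([0.31197305, 0.56406659, 0.7509066 ]), 'torque': array([0.01585664, 0.01000501, 0.00614557]), 'width': 1.002150311045878}
scene {'mtx': array([[436.06939507,   0.        , 324.56317016],
       [  0.        , 436.06939507, 239.69777094],
       [  0.        ,   0.        ,   1.        ]]), 'eye': array([1.36736237, 0.03683917, 0.94673812]), 'orientation': array([0.62839965, 0.6679582 , 1.48295673])}
top {'mtx': array([[588.54379997,   0.        , 306.89517804],
       [  0.        , 588.54379997, 243.55272927],
       [  0.        ,   0.        ,   1.        ]]), 'eye': array([0.22797444, 0.00569851, 1.47743278]), 'orientation': array([ 0.16547717, -0.15448528, -1.54003931])}
wrist {'mtx': array([[382.18294462,   0.        , 317.38892279],
       [  0.        , 382.18294462, 236.63244654],
       [  0.        ,   0.        ,   1.        ]]), 'T_tool_cam': array([[ 3.76170182e-04,  9.51956919e-01,  3.06231748e-01,
         7.77452029e-02],
       [ 9.99999926e-01, -3.81974094e-04, -4.09731260e-05,
         1.64574290e-03],
       [ 7.79679439e-05,  3.06231741e-01, -9.51956992e-01,
        -1.42627959e-01],
       [ 0.00000000e+00,  0.00000000e+00,  0.00000000e+00,
         1.00000000e+00]])}
```

View pics/scene0.png

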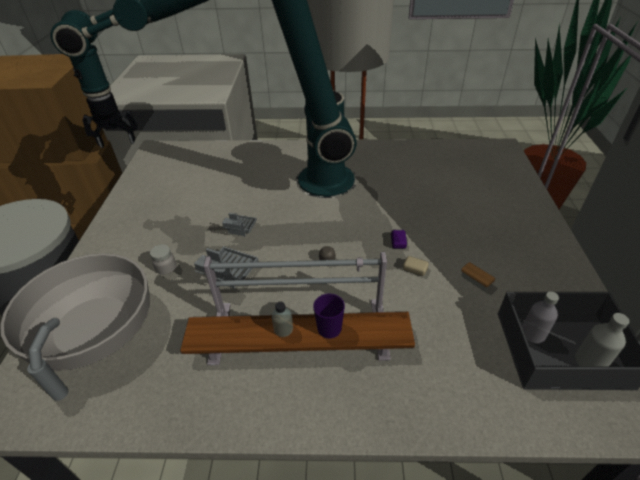

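View pics/top0.png

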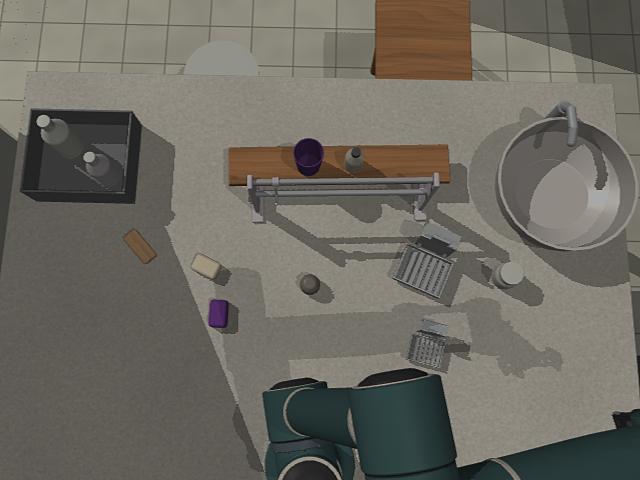

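View pics/wrist0.png

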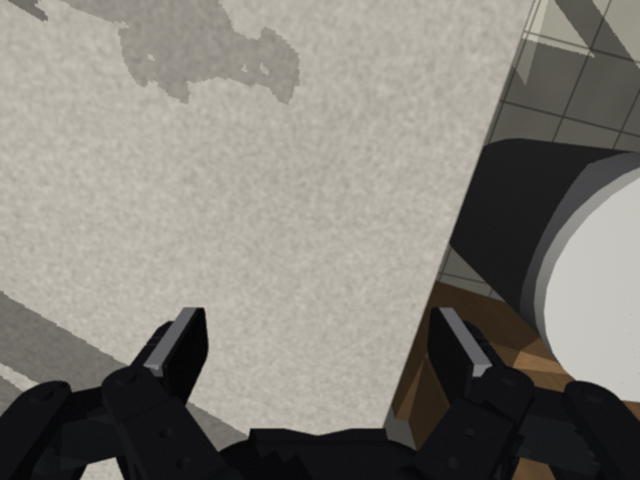

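Racks: the large one is at top px (425,268) and the small one at (430,345). The job needs the larger. The cream bar at (206,266) is the soap. The purple look-alike at (218,313) stays where it is. I'll confirm with enlarged crops.

```bash
cat > h.py <<'E'
import numpy as np,cv2
from scipy.spatial.transform import Rotation as R
def ray(c,uv,pose=None):
    m=c["mtx"]; d=np.array([(uv[0]-m[0,2])/m[0,0],-(uv[1]-m[1,2])/m[1,1],-1.])
    if "T_tool_cam" in c:
        T=c["T_tool_cam"]; Rt=R.from_rotvec(pose[1]).as_matrix()
        return Rt@T[:3,3]+pose[0], Rt@T[:3,:3]@d
    return np.array(c["eye"]), R.from_rotvec(c["orientation"]).as_matrix()@d
def onz(c,uv,z,pose=None):
    e,d=ray(c,uv,pose); return e+d*(z-e[2])/d[2]
def proj(c,p,pose=None):
    if "T_tool_cam" in c:
        T=c["T_tool_cam"]; Rt=R.from_rotvec(pose[1]).as_matrix()
        Rc=Rt@T[:3,:3]; e=Rt@T[:3,3]+pose[0]
    else: Rc=R.from_rotvec(c["orientation"]).as_matrix(); e=c["eye"]
    q=Rc.T@(np.array(p)-e); m=c["mtx"]
    return np.array([m[0,2]+m[0,0]*q[0]/-q[2], m[1,2]+m[1,1]*q[1]/q[2]])
def load(n): 
    f=np.load(n+".npz"); return {k:f[k] for k in f.files}
E
python3 - <<'E'
from h import *
t=load("top0")
im=t["image"][:,:,::-1]
a=cv2.resize(im[215:375,370:530],(640,640),interpolation=cv2.INTER_CUBIC); a=cv2.convertScaleAbs(a,alpha=1.3)
cv2.imwrite("pics/c1.png",a[:600])
b=cv2.resize(im[140:340,180:460],None,fx=2.85,fy=2.85,interpolation=cv2.INTER_CUBIC)
cv2.imwrite("pics/c2.png",b)
s=load("scene0")["image"][:,:,::-1]
cv2.imwrite("pics/c3.png",cv2.resize(s[205:355,140:340],None,fx=4,fy=4,interpolation=cv2.INTER_CUBIC))
for n,uv,z in [("pum",(310,283),.045),("soap",(206,266),.028),("rack",(425,268),.03)]: print(n,onz(t,uv,z))
E
```

```text
pum [0.42628448 0.00948491 0.045     ]
soap [0.46496636 0.27021206 0.028     ]
rack [ 0.47301828 -0.27559291  0.03      ]
```

View pics/c1.png

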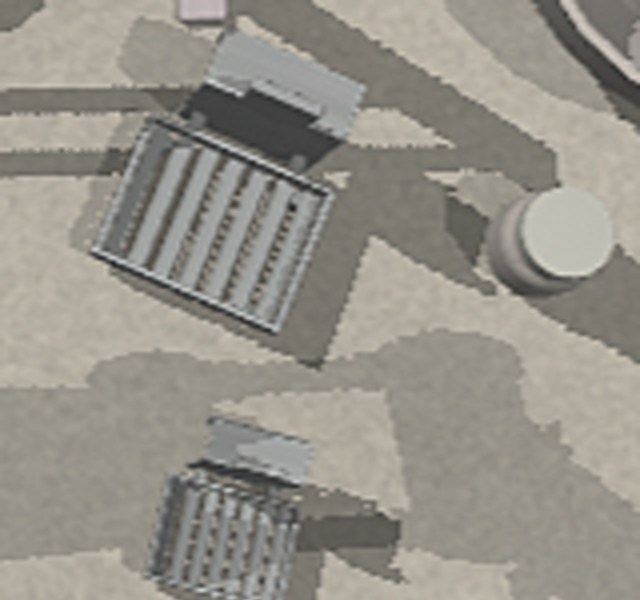

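View pics/c2.png

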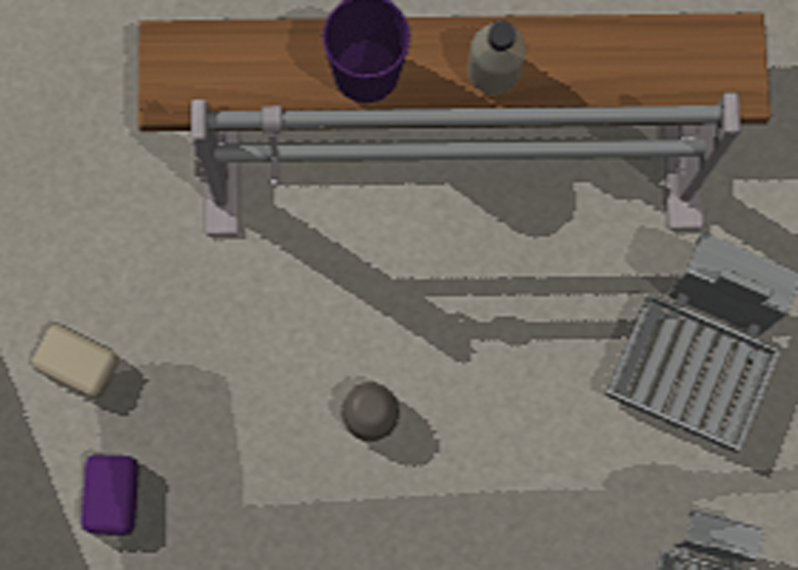

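View pics/c3.png

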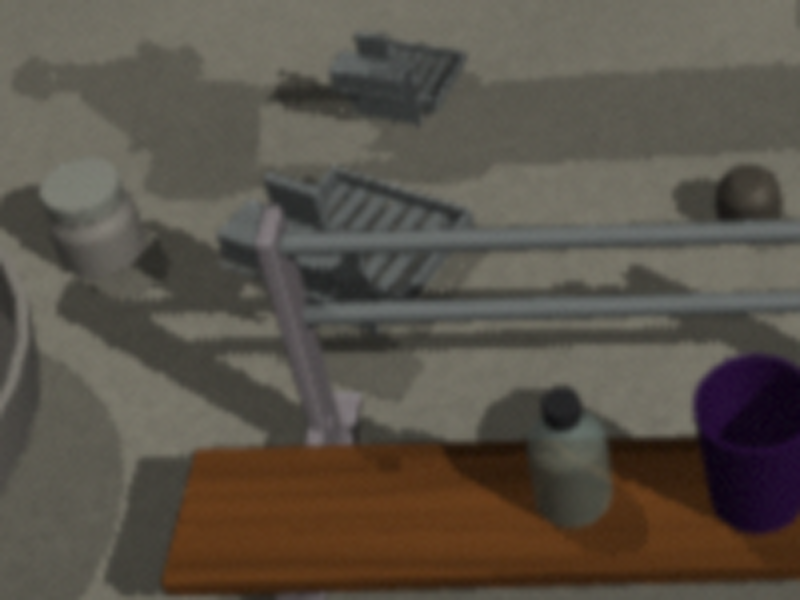

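```bash
python3 - <<'E'
from h import *
t=load("top0")
f=lambda p:(370+p[0]/4-.4,215+p[1]/4-.4)
P=np.array([onz(t,f(p),.031) for p in [(157,118),(332,190),(278,332),(92,252)]])[:,:2]
print(P, np.linalg.norm(P-np.roll(P,-1,0),axis=1), P.mean(0))
fx=(P[0]-P[3]+P[1]-P[2]); print("yaw x",np.degrees(np.arctan2(fx[1],fx[0])))
fy=(P[0]-P[1]+P[3]-P[2]); print("yaw y-90",np.degrees(np.arctan2(fy[1],fy[0]))-90)
Q=np.array([onz(t,f(p),.100) for p in [(232,29),(367,88)]]); print("strap back",Q)
g=lambda p:(180+p[0]/2.85-.3,140+p[1]/2.85-.3)
for p,z in [((206,119),.2),((722,114),.2),((218,152),.13),((705,146),.13),((199,101),.215),((731,96),.215)]: print(onz(t,g(p),z))
# soap mask
im=t["image"]; hsv=cv2.cvtColor(im,cv2.COLOR_RGB2HSV)
c=im[240:290,180:235].astype(int); m=((c[:,:,0]-c[:,:,2])>38).astype(np.uint8)
cs,_=cv2.findContours(m,0,1); k=max(cs,key=cv2.contourArea); r=cv2.minAreaRect(k); print(r)
B=cv2.boxPoints(r)+[180,240]; W=np.array([onz(t,b,.02) for b in B]); print(W,W.mean(0))
E
```

```text
[[ 0.53257691 -0.23588248]
 [ 0.48943087 -0.34429375]
 [ 0.3999034  -0.30891888]
 [ 0.44676402 -0.19481784]] [0.11668155 0.09626292 0.12334895 0.09513231] [ 0.4671688  -0.27097824]
yaw x -23.554763757456012
yaw y-90 -22.023426972746122
strap back [[ 0.57384882 -0.26996557  0.1       ]
 [ 0.53945123 -0.35004888  0.1       ]]
[0.63341457 0.14621022 0.2       ]
[ 0.64737928 -0.2638442   0.2       ]
[0.62710141 0.14260533 0.13      ]
[ 0.64208106 -0.26392918  0.13      ]
[0.64332048 0.15073334 0.215     ]
[ 0.65744151 -0.26802465  0.215     ]Traceback (most recent call last):
  File "<stdin>", line 14, in <module>
ValueError: max() iterable argument is empty
```

```bash
cat > plan.py <<'E'
# plan(target_pos, yaw of tool y in world (rad), n rows): prints rows; assumes tool to point straight down
from h import *
from workcell import bot
def Rdown(yaw):
    y=np.array([np.cos(yaw),np.sin(yaw),0]); z=np.array([0,0,-1.]); return R.from_matrix(np.stack([np.cross(y,z),y,z],1))
def plan(pos,yaw,n,grip):
    s=bot.read_state(); p=s["tool_pos"]; r=R.from_rotvec(s["tcp_rot"])
    pos=np.array(pos); tot=(r.inv()*Rdown(yaw)).as_rotvec(); step=np.round(tot/n,3)
    rows=[]; 
    for i in range(n):
        d=(pos-p)/(n-i); sh=np.round(r.inv().apply(d)*1000,0 if n>1 else 1)
        rows.append("%g %g %g %g %g %g %g"%(*step,*sh,grip)); p=p+r.apply(sh/1000); r=r*R.from_rotvec(step)
    for i in range(0,n,8): print("; ".join(rows[i:i+8]))
    print("t",s["time"],"pos",s["tool_pos"].round(4),"tooly yaw",np.degrees(np.arctan2(*(R.from_rotvec(s["tcp_rot"]).as_matrix()[[1,0],1]))).round(2),"zaxis",R.from_rotvec(s["tcp_rot"]).as_matrix()[:,2].round(4),"w",s["width"],"F",s["wrist_force"].round(1))
E
python3 - <<'E'
from plan import *
plan([.50,-.32,.29],np.radians(-22.8),16,85)
t=load("top0");im=t["image"]
c=im[240:290,180:235].astype(int); print(c[26,26],c[5,50])
m=((c[:,:,0]-c[:,:,2])>25).astype(np.uint8); m[:, :2]=0
cs,_=cv2.findContours(m,0,1); k=max(cs,key=cv2.contourArea); r=cv2.minAreaRect(k); print(r)
B=cv2.boxPoints(r)+[180,240]; W=np.array([onz(t,b,.02) for b in B]); print(W,W.mean(0))
E
```

```text
-0 -0 -0.059 26 -16 -4 85; -0 -0 -0.059 27 -14 -4 85; -0 -0 -0.059 28 -12 -4 85; -0 -0 -0.059 28 -11 -4 85; -0 -0 -0.059 29 -9 -4 85; -0 -0 -0.059 29 -7 -4 85; -0 -0 -0.059 30 -6 -4 85; -0 -0 -0.059 30 -4 -3 85
-0 -0 -0.059 30 -2 -4 85; -0 -0 -0.059 30 -0 -3 85; -0 -0 -0.059 30 1 -4 85; -0 -0 -0.059 30 3 -3 85; -0 -0 -0.059 30 5 -4 85; -0 -0 -0.059 29 7 -3 85; -0 -0 -0.059 29 8 -4 85; -0 -0 -0.059 29 10 -3 85
t 0.15 pos [ 0.153  -0.6568  0.2302] tooly yaw -76.89 zaxis [-3.0e-04  1.7e-03 -1.0e+00] w 1.0007791031317124 F [-0.3  0.3 -0.7]
[157 146 125] [138 133 123]
((24.600000381469727, 25.30000114440918), (23.702320098876953, 16.099689483642578), 26.56505012512207)
[[0.46226136 0.31066944 0.02      ]
 [0.49945801 0.29490601 0.02      ]
 [0.47367964 0.23988608 0.02      ]
 [0.43675434 0.2558618  0.02      ]] [0.46803834 0.27533083 0.02      ]
```

Call:
servo_tool --targets "0 0 -0.059 26 -16 -4 85; 0 0 -0.059 27 -14 -4 85; 0 0 -0.059 28 -12 -4 85; 0 0 -0.059 28 -11 -4 85; 0 0 -0.059 29 -9 -4 85; 0 0 -0.059 29 -7 -4 85; 0 0 -0.059 30 -6 -4 85; 0 0 -0.059 30 -4 -3 85"

```text
time: 0.82
tool_pos: [0.3261, -0.4825, 0.2563]
tcp_rot: [-2.936, -1.091, 0.003]
wrist_force: [1.3, -0.3, 0.0]
width: 0.998
```

Call:
servo_tool --targets "0 0 -0.059 30 -2 -4 85; 0 0 -0.059 30 0 -3 85; 0 0 -0.059 30 1 -4 85; 0 0 -0.059 30 3 -3 85; 0 0 -0.059 30 5 -4 85; 0 0 -0.059 29 7 -3 85; 0 0 -0.059 29 8 -4 85; 0 0 -0.059 29 10 -3 85"

```text
time: 1.48
tool_pos: [0.5009, -0.2993, 0.2838]
tcp_rot: [-2.575, -1.775, 0.0]
wrist_force: [0.3, -0.3, -0.3]
width: 0.995
```

```bash
cat > snap.py <<'E'
from plan import *
from workcell import read_camera
def snap(name,cam="wrist"):
    s=bot.read_state(); c=read_camera(cam); cv2.imwrite(f"pics/{name}.png",c["image"][:,:,::-1])
    np.savez(name+".npz",pos=s["tool_pos"],rot=s["tcp_rot"],**c)
    print(s["time"],s["tool_pos"].round(4),s["width"],s["wrist_force"].round(2))
E
python3 - <<'E'
from snap import *
snap("w1"); plan([.50,-.32,.29],np.radians(-22.8),1,85)
E
```

```text
1.4833 [ 0.5009 -0.2993  0.2838] 0.9953129943307587 [ 0.27 -0.33 -0.27]
-0.009 -0.012 0.04 -25 4.2 -6 85
t 1.5333 pos [ 0.5049 -0.295   0.2844] tooly yaw -20.5 zaxis [-0.0037  0.0146 -0.9999] w 0.9923694965492763 F [2.5 2.6 2.1]
```

View pics/w1.png

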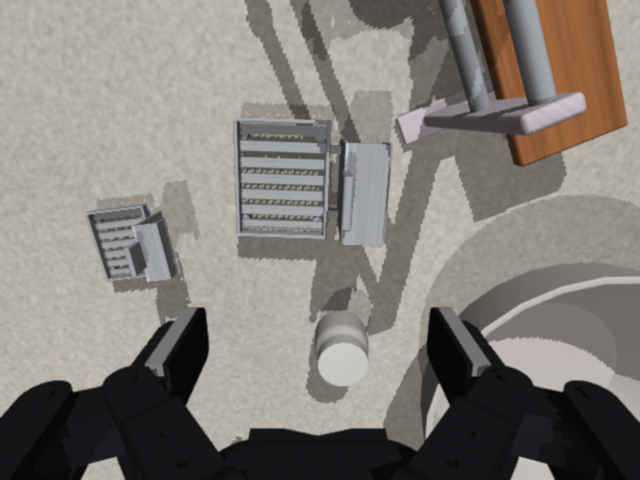

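The wrist view shows the large rack at px (235-390, 118-245), with its tab around (348,195). The small rack is at (135,245) and the jar at (342,350). The arm was still settling, so I'll hold still and measure again.

Call:
servo_tool --targets "0 0 0.04 -10 0 0 85; 0 0 0 0 0 0 85; 0 0 0 0 0 0 85; 0 0 0 0 0 0 85"

```text
time: 1.87
tool_pos: [0.502, -0.3029, 0.2832]
tcp_rot: [-2.603, -1.731, -0.006]
wrist_force: [0.1, -0.6, 0.6]
width: 0.997
```

```bash
python3 - <<'E'
from snap import *
snap("w2"); im=load("w2")["image"][:,:,::-1]
cv2.imwrite("pics/w2c.png",cv2.resize(im[90:260,210:410],None,fx=4,fy=3.5,interpolation=cv2.INTER_CUBIC))
E
```

```text
1.8667 [ 0.502  -0.3029  0.2832] 0.9973084088551268 [ 0.12 -0.59  0.57]
```

View pics/w2c.png

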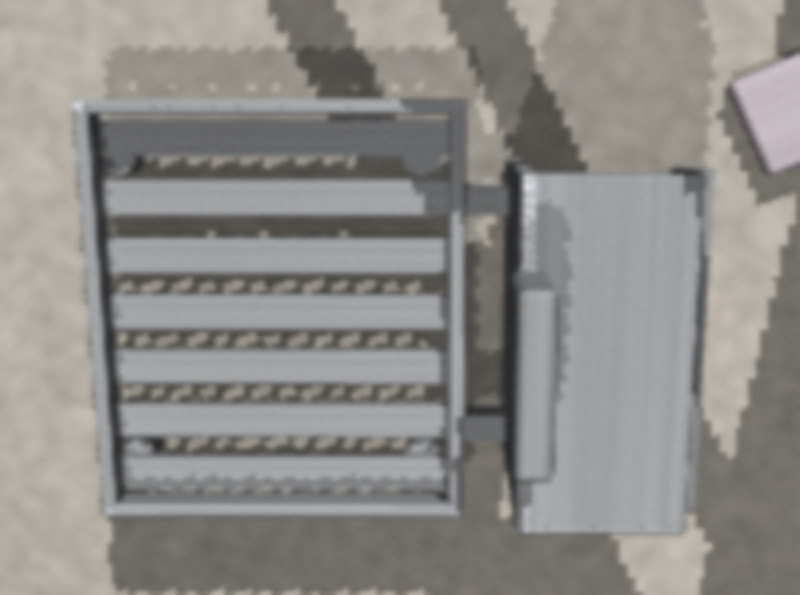

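View pics/w2.png

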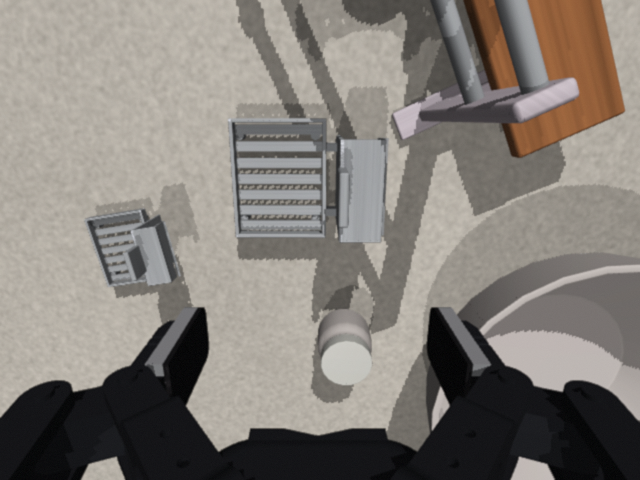

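```bash
python3 - <<'E'
from snap import *
c=load("w2"); pose=(c["pos"],c["rot"])
f=lambda p:(210+(p[0]+.5)/4-.5,90+(p[1]+.5)/3.5-.5)
def q(ps,z): return np.array([onz(c,f(p),z,pose) for p in ps])
def yaw(v): return np.degrees(np.arctan2(v[1],v[0]))
D=q([(73,100),(467,100),(460,515),(107,515)],.031)
print("dish",D.mean(0),yaw(D[1]-D[0]),yaw(D[2]-D[3]),yaw(D[0]-D[3])-90,yaw(D[1]-D[2])-90,np.linalg.norm(D-np.roll(D,-1,0),axis=1))
T=q([(523,288),(557,288),(551,480),(518,480)],.134)
print("tab",T.mean(0),yaw(T[0]-T[3])-90,np.linalg.norm(T-np.roll(T,-1,0),axis=1))
S=q([(710,172),(686,532)],.1);print("strap back",S.mean(0),yaw(S[0]-S[1])-90)
a=np.radians(-22.5);print("tab from dish",D.mean(0)+.062*np.array([np.cos(a),np.sin(a),0]))
print("origin from tab", T.mean(0)-.062*np.array([np.cos(a),np.sin(a),0]))
plan([.52,-.295,.2],a,4,85)
E
```

```text
dish [ 0.46841579 -0.27360532  0.031     ] -22.70963910889114 -22.521970155641004 -22.364574873613762 -23.196929148098405 [0.09764339 0.12273344 0.09585905 0.12304522]
tab [ 0.52559642 -0.2969065   0.134     ] -23.005470952772598 [0.00646641 0.04335517 0.00655209 0.04336591]
strap back [ 0.5591263 -0.3111703  0.1      ] -23.071922208678146
tab from dish [ 0.52569632 -0.29733169  0.031     ]
origin from tab [ 0.46831588 -0.27318013  0.134     ]
-0.003 -0.003 -0.001 3 4 21 85; -0.003 -0.003 -0.001 4 3 21 85; -0.003 -0.003 -0.001 3 4 21 85; -0.003 -0.003 -0.001 4 3 20 85
t 1.9167 pos [ 0.5018 -0.303   0.2831] tooly yaw -22.75 zaxis [-0.0055  0.0154 -0.9999] w 0.9978053484478362 F [-0.2 -0.5  0. ]
```

```bash
python3 - <<'E'
from plan import *
plan([.5257,-.2971,.165],np.radians(-22.8),5,85)
c=load("w2"); print("jar",onz(c,(346,363),.07,(c["pos"],c["rot"])))
E
```

```text
-0.002 -0.002 0 3 4 24 85; -0.002 -0.002 0 3 4 24 85; -0.002 -0.002 0 3 4 23 85; -0.002 -0.002 0 2 4 24 85; -0.002 -0.002 0 3 5 23 85
t 1.9167 pos [ 0.5018 -0.303   0.2831] tooly yaw -22.75 zaxis [-0.0055  0.0154 -0.9999] w 0.9978053484478362 F [-0.2 -0.5  0. ]
jar [ 0.45998614 -0.47901434  0.07      ]
```

Call:
servo_tool --targets "-0.002 -0.002 0 3 4 24 85; -0.002 -0.002 0 3 4 24 85; -0.002 -0.002 0 3 4 23 85; -0.002 -0.002 0 2 4 24 85; -0.002 -0.002 0 3 5 23 85; 0 0 0 0 0 0 85; 0 0 0 0 0 0 85"

```text
time: 2.5
tool_pos: [0.5235, -0.3048, 0.1636]
tcp_rot: [2.623, 1.721, 0.003]
wrist_force: [-0.0, -0.4, 0.7]
width: 0.992
```

```bash
python3 - <<'E'
from snap import *
print("jar top cam",onz(load("top0"),(511,273),.07))
snap("w3")
plan([.5257,-.2971,.105],np.radians(-22.8),4,85)
E
```

```text
jar top cam [ 0.45912409 -0.47494089  0.07      ]
2.5 [ 0.5235 -0.3048  0.1636] 0.992433447440117 [-0.04 -0.44  0.69]
0.001 0 -0.003 2 -0 15 85; 0.001 0 -0.003 2 -0 14 85; 0.001 0 -0.003 2 -0 15 85; 0.001 0 -0.003 2 -1 14 85
t 2.55 pos [ 0.5231 -0.3045  0.1633] tooly yaw -23.46 zaxis [ 0.0027 -0.0018 -1.    ] w 0.9960337132722381 F [ 0.1 -0.9 -0.4]
```

View pics/w3.png

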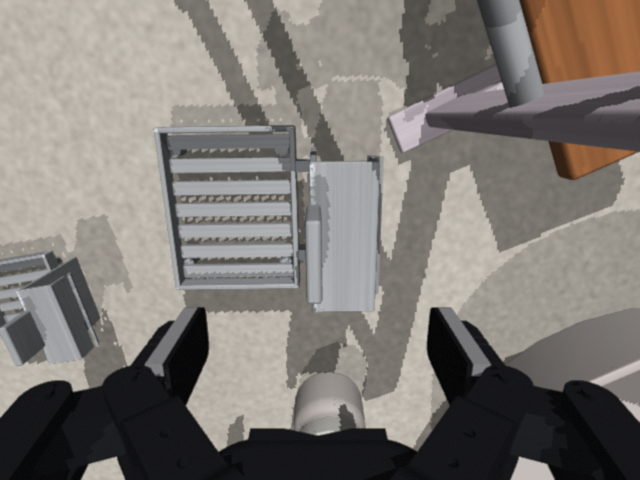

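The tab sits at px (315,205-300), centred between the jaws at col 317, so I'll go down.

Call:
servo_tool --targets "0.001 0 -0.003 2 0 15 85; 0.001 0 -0.003 2 0 14 85; 0.001 0 -0.003 2 0 15 85; 0.001 0 0.01 2 -1 14 85; 0 0 0 0 0 0 85; 0 0 0 0 0 0 85"

```text
time: 3.05
tool_pos: [0.5281, -0.3002, 0.1075]
tcp_rot: [2.621, 1.714, 0.005]
wrist_force: [0.4, -0.9, 0.4]
width: 0.996
```

```bash
python3 - <<'E'
from plan import *
plan([.5257,-.2971,.105],np.radians(-22.8),1,85)
E
```

```text
0.01 0.003 -0.014 1.9 -3.5 2.5 85
t 3.05 pos [ 0.5281 -0.3002  0.1075] tooly yaw -23.62 zaxis [ 0.0083 -0.0063 -0.9999] w 0.9964153694906738 F [ 0.4 -0.9  0.4]
```

Call:
servo_tool --targets "0.008 0.002 -0.014 2 -3.5 2.5 85; 0 0 0 0 0 0 85; 0 0 0 0 0 0 40" --newtons 60

```text
time: 3.3
tool_pos: [0.5263, -0.2973, 0.1065]
tcp_rot: [2.612, 1.739, 0.002]
wrist_force: [-0.2, -0.0, 0.3]
width: 0.879
```

Call:
servo_tool --targets "0 0 0 0 0 0 0; 0 0 0 0 0 0 0; 0 0 0 0 0 0 0; 0 0 0 0 0 0 0; 0 0 0 0 0 0 0; 0 0 0 0 0 0 0; 0 0 0 0 0 0 0; 0 0 0 0 0 0 0"

```text
time: 3.97
tool_pos: [0.5278, -0.2984, 0.1097]
tcp_rot: [2.608, 1.737, 0.005]
wrist_force: [-0.3, 0.1, 1.4]
width: 0.078
```

```bash
python3 - <<'E'
from snap import *
snap("w4"); plan([.5257,-.2971,.105],np.radians(-22.8),1,85)
E
```

```text
3.9667 [ 0.5278 -0.2984  0.1097] 0.07804561777631829 [-0.29  0.08  1.38]
0.008 0.002 0.002 0.4 -2.5 4.6 85
t 4.0167 pos [ 0.5278 -0.2984  0.1097] tooly yaw -22.68 zaxis [ 0.007  -0.0047 -1.    ] w 0.07958933261712324 F [0.6 0.2 0.5]
```

View pics/w4.png

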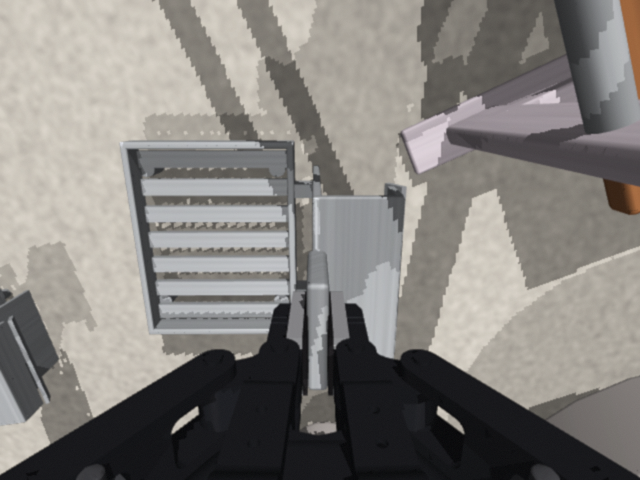

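```bash
python3 - <<'E'
from plan import *
plan([.52,-.297,.30],np.radians(-22.8),8,0)
E
```

```text
0.001 0 0 -0 -1 -24 0; 0.001 0 0 -0 -1 -24 0; 0.001 0 0 -0 -1 -24 0; 0.001 0 0 -0 -1 -24 0; 0.001 0 0 -1 -1 -24 0; 0.001 0 0 -0 -1 -23 0; 0.001 0 0 -1 -0 -24 0; 0.001 0 0 -0 -1 -23 0
t 4.0167 pos [ 0.5278 -0.2984  0.1097] tooly yaw -22.68 zaxis [ 0.007  -0.0047 -1.    ] w 0.07958933261712324 F [0.6 0.2 0.5]
```

Call:
servo_tool --targets "0 0 0 0 0 -5 0; 0 0 0 0 0 -10 0; 0 0 0 0 -1 -24 0; 0 0 0 0 -1 -24 0; 0 0 0 0 -1 -24 0; 0 0 0 0 -2 -24 0; 0 0 0 0 -2 -24 0; 0 0 0 0 -1 -24 0" --newtons 90

```text
time: 4.68
tool_pos: [0.5132, -0.2907, 0.2667]
tcp_rot: [-2.605, -1.735, 0.009]
wrist_force: [0.2, -0.2, -2.5]
width: 0.075
```

Call:
servo_tool --targets "0 0 0 0 -1 -24 0; 0 0 0 0 0 -12 0; 0 0 0 0 0 0 0; 0 0 0 0 0 0 0"

```text
time: 5.02
tool_pos: [0.5144, -0.2917, 0.3131]
tcp_rot: [-2.614, -1.741, 0.001]
wrist_force: [0.6, -0.0, -2.8]
width: 0.071
```

```bash
python3 - <<'E'
from snap import *
snap("w5"); snap("top5","top");snap("scene5","scene")
plan([.58,-.1,.30],np.radians(1.9),10,0)
E
```

```text
5.0167 [ 0.5144 -0.2917  0.3131] 0.07121366972892033 [ 0.63 -0.03 -2.83]
5.0667 [ 0.5144 -0.2916  0.3129] 0.06955905191726236 [ 1.23  0.56 -1.62]
5.1167 [ 0.514  -0.2914  0.3117] 0.07501912878054291 [-0.47 -0.72 -2.89]
-0 -0 -0.043 20 -1 1 0; -0 -0 -0.043 20 -0 1 0; -0 -0 -0.043 20 0 1 0; -0 -0 -0.043 20 1 1 0; -0 -0 -0.043 20 2 1 0; -0 -0 -0.043 20 3 1 0; -0 -0 -0.043 20 4 1 0; -0 -0 -0.043 20 5 1 0
-0 -0 -0.043 20 6 2 0; -0 -0 -0.043 19 7 1 0
t 5.1667 pos [ 0.5136 -0.2912  0.3109] tooly yaw -22.68 zaxis [-0.0042  0.0024 -1.    ] w 0.07362166494029874 F [-1.1  0.1 -3. ]
```

View pics/w5.png

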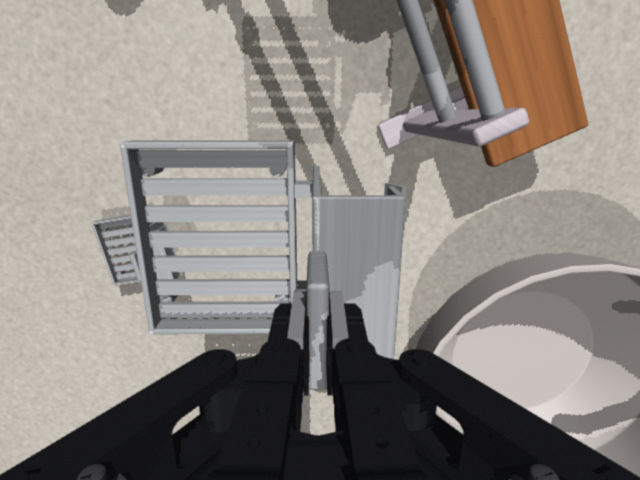

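View pics/top5.png

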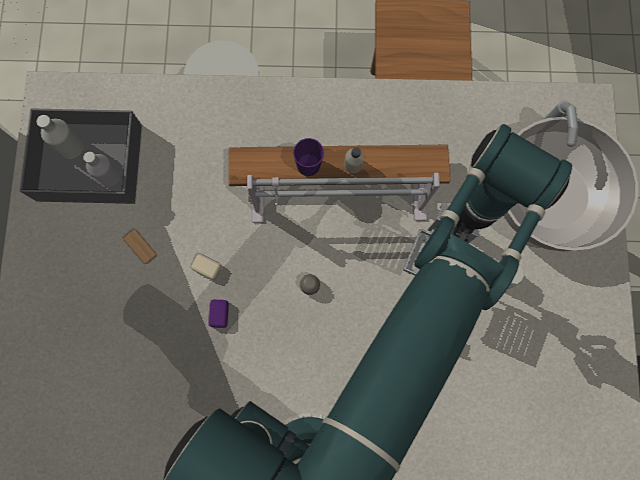

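View pics/scene5.png

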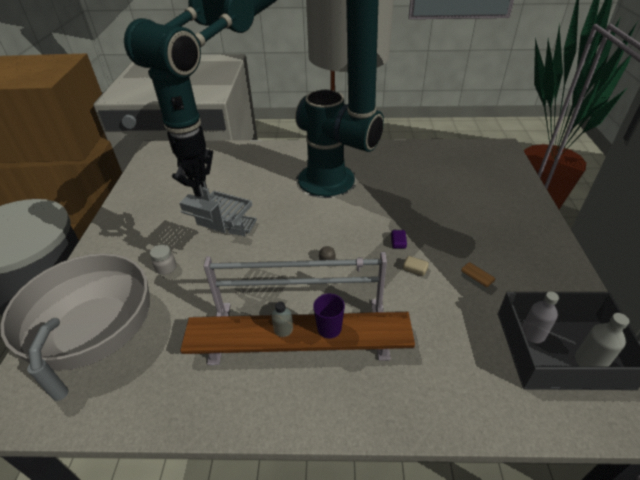

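The rack is held and level. Next I'll go up in front of the rail middle and turn.

Call:
servo_tool --targets "0 0 -0.043 20 -1 0 0; 0 0 -0.043 20 0 0 0; 0 0 -0.043 20 0 0 0; 0 0 -0.043 20 1 0 0; 0 0 -0.043 20 2 0 0; 0 0 -0.043 20 3 0 0; 0 0 -0.043 20 4 0 0; 0 0 -0.043 20 5 0 0"

```text
time: 5.83
tool_pos: [0.5591, -0.1342, 0.2913]
tcp_rot: [-2.247, -2.15, 0.024]
wrist_force: [0.3, 0.3, -3.2]
width: 0.078
```

Call:
servo_tool --targets "0 0 -0.043 20 4 0 0; 0 0 -0.043 20 5 0 0; 0 0 0 0 0 0 0; 0 0 0 0 0 0 0; 0 0 0 0 0 0 0"

```text
time: 6.25
tool_pos: [0.5657, -0.0871, 0.2797]
tcp_rot: [-2.129, -2.243, 0.035]
wrist_force: [0.1, -0.2, -3.3]
width: 0.073
```

```bash
python3 - <<'E'
from snap import *
snap("w6")
plan([.58,-.06,.30],np.radians(1.9),3,0)
E
```

```text
6.25 [ 0.5657 -0.0871  0.2797] 0.07264349521057491 [ 0.13 -0.16 -3.3 ]
-0.017 -0.006 0.006 9 5 -7 0; -0.017 -0.006 0.006 9 5 -7 0; -0.017 -0.006 0.006 9 5 -7 0
t 6.3 pos [ 0.5654 -0.0874  0.2794] tooly yaw 3.0 zaxis [-0.0517  0.0172 -0.9985] w 0.0735219134183943 F [-0.4  0.3 -2.6]
```

View pics/w6.png

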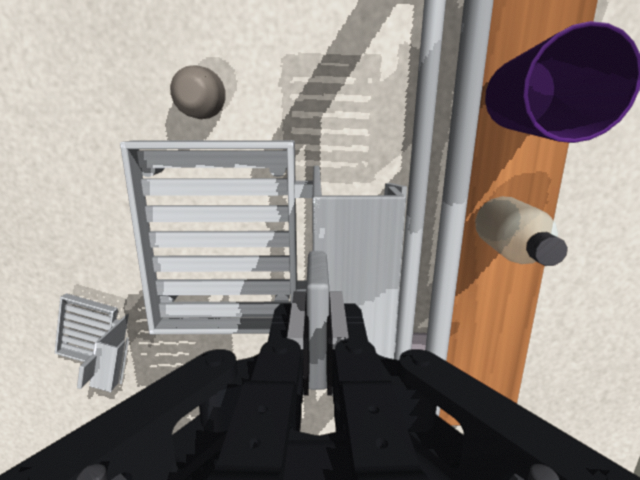

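Call:
servo_tool --targets "-0.025 -0.01 0.005 5 0 -8 0; -0.025 -0.008 0.005 5 0 -8 0; 0 0 0 0 0 0 0; 0 0 0 0 0 0 0"

```text
time: 6.63
tool_pos: [0.5645, -0.0793, 0.296]
tcp_rot: [2.18, 2.26, 0.002]
wrist_force: [0.3, 0.0, -2.9]
width: 0.073
```

```bash
python3 - <<'E'
from snap import *
snap("w7")
plan([.58,-.06,.30],np.radians(1.9),3,0)
im=load("w7")["image"][:,:,::-1]
cv2.imwrite("pics/w7c.png",cv2.resize(im[0:300,380:580],None,fx=4,fy=2,interpolation=cv2.INTER_CUBIC))
E
```

```text
6.6333 [ 0.5645 -0.0793  0.296 ] 0.0732816827160958 [ 0.34  0.02 -2.86]
0.001 0 0.001 6 5 -1 0; 0.001 0 0.001 6 5 -1 0; 0.001 0 0.001 7 6 -1 0
t 6.6833 pos [ 0.5648 -0.0793  0.2965] tooly yaw 2.06 zaxis [ 2.8e-03 -2.0e-04 -1.0e+00] w 0.07321467985791699 F [-0.4 -0.2 -2.8]
```

View pics/w7c.png

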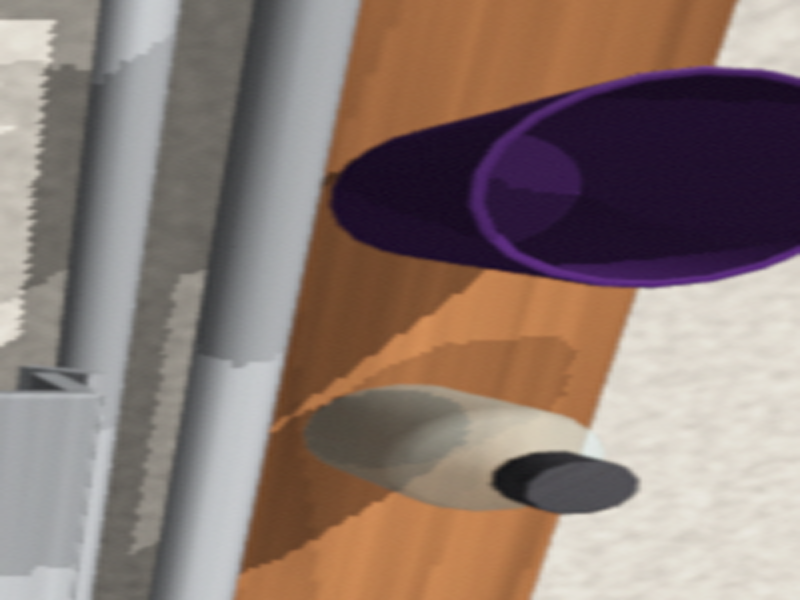

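```bash
python3 - <<'E'
from snap import *
c=load("w7");pose=(c["pos"],c["rot"])
def axis(y,l,r,z):
    ds=[]
    for x in (l,r):
        e,d=ray(c,(380+(x+.5)/4-.5,(y+.5)/2-.5),pose); ds.append(d/np.linalg.norm(d))
    d=ds[0]+ds[1]; print("width mm ~",np.linalg.norm(ds[0]-ds[1])*1000*(e[2]-z)/-d[2]*2)
    return e+d*(z-e[2])/d[2]
A=axis(100,240,343,.2);B=axis(500,165,252,.2)
v=A-B; print(A,B,"yaw",np.degrees(np.arctan2(v[1],v[0]))-90)
for y in(-.059,): print("x at y",y,(A+v*(y-A[1])/v[1]))
A=axis(100,90,170,.13);B=axis(300,70,140,.13);print("lower",A,B)
# strap/hook check: strap back edge on held rack z=tcp-0.0097
for p in [(98,395),(85,595)]: print(onz(c,(380+(p[0]+.5)/4-.5,(p[1]+.5)/2-.5),c["pos"][2]-.0097,pose)-c["pos"])
for y in [60,100,140,180,220,250]: pass
E
```

```text
width mm ~ 13.916788429637547
width mm ~ 13.831190517688485
[0.63679584 0.03462744 0.2       ] [ 0.64046927 -0.08580482  0.2       ] yaw 1.7470964967129703
x at y -0.059 [ 0.63965167 -0.059       0.2       ]
width mm ~ 14.314520241308564
width mm ~ 13.500325997017516
lower [0.62948245 0.04445005 0.13      ] [ 0.63260647 -0.02726427  0.13      ]
[ 0.03315117  0.04573043 -0.0097    ]
[ 0.03647124  0.0009263  -0.0097    ]
```

```bash
python3 - <<'E'
from plan import *
plan([.6186,-.0597,.295],np.radians(1.8),4,0)
E
```

```text
0.001 0 0.001 4 14 0 0; 0.001 0 0.001 5 13 1 0; 0.001 0 0.001 4 14 0 0; 0.001 0 0.001 5 13 1 0
t 6.6833 pos [ 0.5648 -0.0793  0.2965] tooly yaw 2.06 zaxis [ 2.8e-03 -2.0e-04 -1.0e+00] w 0.07321467985791699 F [-0.4 -0.2 -2.8]
```

Call:
servo_tool --targets "0 0 0.001 4 14 0 0; 0 0 0.001 5 13 0 0; 0 0 0.001 4 14 0 0; 0 0 0.001 5 13 0 0; 0 0 0 0 0 0 0; 0 0 0 0 0 0 0"

```text
time: 7.18
tool_pos: [0.6213, -0.0596, 0.2989]
tcp_rot: [2.185, 2.25, 0.005]
wrist_force: [-1.0, 0.2, -2.5]
width: 0.07
```

```bash
python3 - <<'E'
from snap import *
snap("w8")
plan([.6186,-.0597,.27],np.radians(1.8),2,0)
E
```

```text
7.1833 [ 0.6213 -0.0596  0.2989] 0.06973572893855343 [-0.99  0.2  -2.49]
0.003 0.001 -0.001 -0 -1 14 0; 0.003 0.001 -0.001 -0 -2 15 0
t 7.2333 pos [ 0.6213 -0.0596  0.2988] tooly yaw 1.68 zaxis [ 0.0066 -0.0013 -1.    ] w 0.07296301655109912 F [-0.3  0.  -3.1]
```

View pics/w8.png

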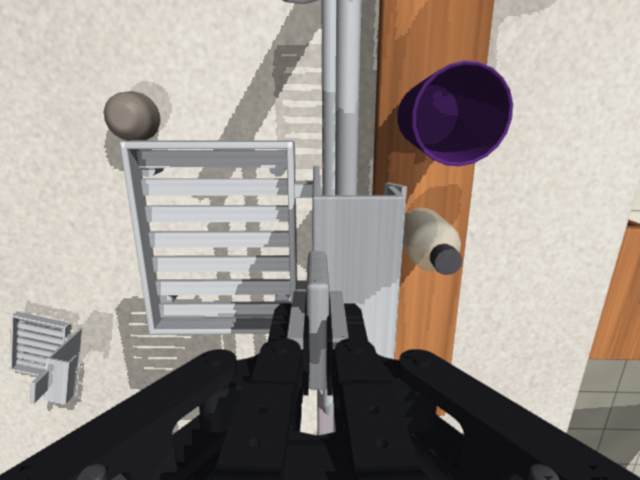

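Call:
servo_tool --targets "0.003 0.001 0 0 -1.5 14 0; 0.003 0.001 0 0 -1.5 12 0; 0 0 0 0 0 0 0; 0 0 0 0 0 0 0"

```text
time: 7.57
tool_pos: [0.6163, -0.0604, 0.2693]
tcp_rot: [-2.188, -2.252, 0.002]
wrist_force: [-0.2, -0.2, -2.0]
width: 0.074
```

```bash
python3 - <<'E'
from snap import *
snap("w9")
plan([.6186,-.0597,.235],np.radians(1.8),3,0)
im=load("w9")["image"][:,:,::-1]
cv2.imwrite("pics/w9c.png",cv2.resize(im[100:260,290:450],None,fx=4,fy=3.5,interpolation=cv2.INTER_CUBIC))
c=load("w9");p=(c["pos"],c["rot"])
for y in(-.0,.03): 
  for z in (.2,.13): print(proj(c,[.6396-(y+.059)*.031-(.007 if z<.2 else 0),y,z],p))
E
```

```text
7.5667 [ 0.6163 -0.0604  0.2693] 0.07395027265031272 [-0.22 -0.21 -1.97]
-0.001 -0 -0.001 0 1 11 0; -0.001 -0 -0.001 0 1 11 0; -0.001 -0 -0.001 1 1 12 0
t 7.6167 pos [ 0.616  -0.0604  0.2688] tooly yaw 1.64 zaxis [-3.4e-03  5.0e-04 -1.0e+00] w 0.07269097646661915 F [-0.3 -0.9 -2.6]
[361.15293677 146.7173048 ]
[340.90769873 138.41099686]
[363.06914507  87.31027663]
[341.63786856  93.68250326]
```

View pics/w9c.png

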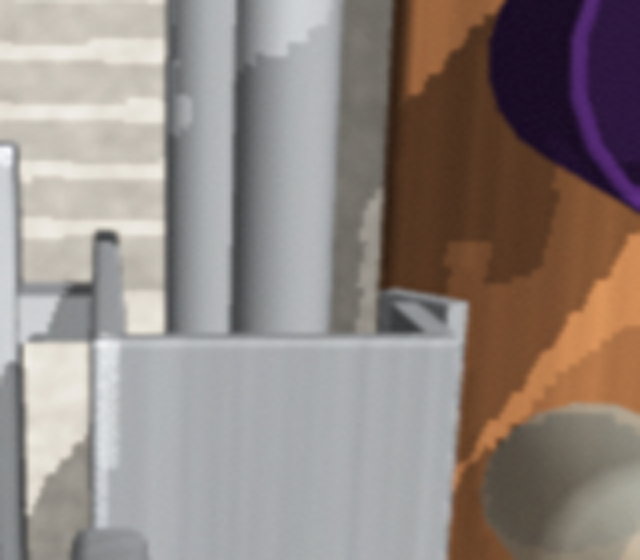

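The upper bar is measured at col 361.2 and predicted at 361.15, so the fit checks out. Going down.

Call:
servo_tool --targets "0 0 0 0 1 10 0; 0 0 0 0 1 10 0; 0 0 0 0 1 10 0; 0 0 0 0 0 5 0; 0 0 0 0 0 0 0"

```text
time: 8.03
tool_pos: [0.6186, -0.0607, 0.2304]
tcp_rot: [-2.188, -2.251, 0.003]
wrist_force: [0.4, 0.1, -2.2]
width: 0.072
```

```bash
python3 - <<'E'
from snap import *
snap("w10")
plan([.6186,-.0597,.2225],np.radians(1.8),3,0)
E
```

```text
8.0333 [ 0.6186 -0.0607  0.2304] 0.07247282955921776 [ 0.45  0.1  -2.19]
-0.001 -0 -0.001 0 0 3 0; -0.001 -0 -0.001 0 0 3 0; -0.001 -0 -0.001 1 0 2 0
t 8.0833 pos [ 0.6186 -0.0607  0.2306] tooly yaw 1.61 zaxis [-3.e-03  4.e-04 -1.e+00] w 0.0725470640952231 F [ 0.1  1.  -2.6]
```

View pics/w10.png

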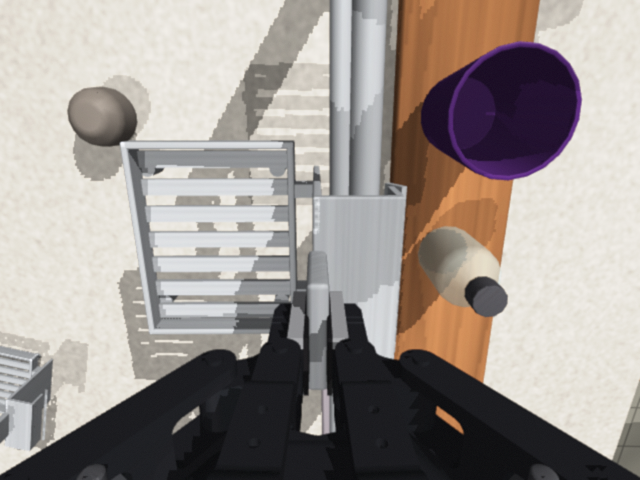

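Call:
servo_tool --targets "0 0 0 0 0 3 0; 0 0 0 0 0 3 0; 0 0 0 0 0 2 0; 0 0 0 0 0 0 0; 0 0 0 0 0 0 0"

```text
time: 8.5
tool_pos: [0.6195, -0.0607, 0.2229]
tcp_rot: [-2.189, -2.252, 0.001]
wrist_force: [-1.1, 0.3, -2.2]
width: 0.073
```

Call:
servo_tool --targets "0 0 0 0 0 2 0; 0 0 0 0 0 1 0; 0 0 0 0 0 0 0"

```text
time: 8.75
tool_pos: [0.6203, -0.0608, 0.2222]
tcp_rot: [2.189, 2.252, 0.002]
wrist_force: [0.7, 0.4, -2.2]
width: 0.07
```

Call:
servo_tool --targets "0 0 0 0 -1 3 0; 0 0 0 0 0 1 0; 0 0 0 0 0 0 0"

```text
time: 9.0
tool_pos: [0.6212, -0.0609, 0.222]
tcp_rot: [2.186, 2.248, 0.008]
wrist_force: [1.2, 0.3, -3.3]
width: 0.077
```

```bash
python3 - <<'E'
from snap import *
snap("w11"); plan([.6186,-.0597,.2225],np.radians(1.8),3,0)
E
```

```text
9.0 [ 0.6212 -0.0609  0.222 ] 0.07651919683764383 [ 1.15  0.32 -3.26]
0.003 0 -0.001 0 -1 -0 0; 0.003 0 -0.001 1 -1 -0 0; 0.003 0 -0.001 0 -0 -1 0
t 9.05 pos [ 0.6211 -0.0609  0.2219] tooly yaw 1.62 zaxis [ 7.7e-03 -8.0e-04 -1.0e+00] w 0.07411814583137197 F [-0.1 -0.4 -1.6]
```

```bash
python3 - <<'E'
from snap import *
snap("s11","scene")
im=load("w11")["image"][:,:,::-1]; a=cv2.resize(im[100:260,230:450],None,fx=3.5,fy=3.5,interpolation=cv2.INTER_CUBIC)
cv2.imwrite("pics/w11c.png",a)
im=load("s11")["image"][:,:,::-1]; a=cv2.resize(im[200:350,200:400],None,fx=4,fy=4,interpolation=cv2.INTER_CUBIC)
cv2.imwrite("pics/s11c.png",a)
E
```

```text
9.05 [ 0.6211 -0.0609  0.2219] 0.07411814583137197 [-0.06 -0.36 -1.58]
```

View pics/w11c.png

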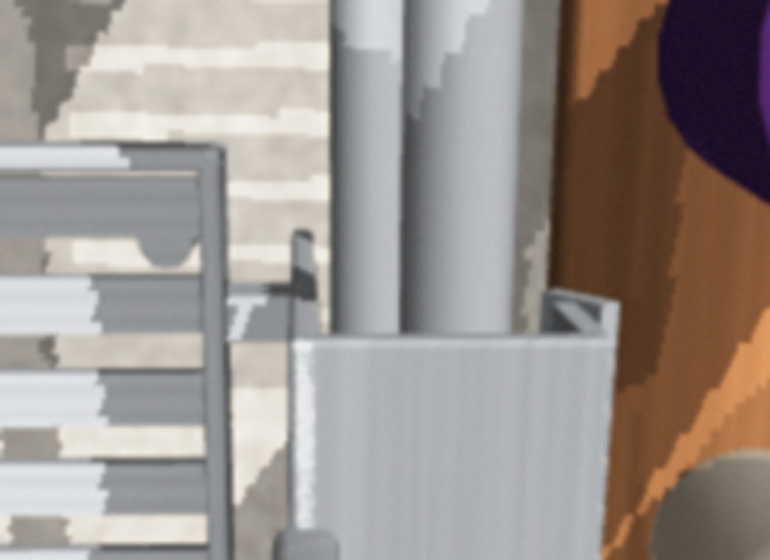

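View pics/s11c.png

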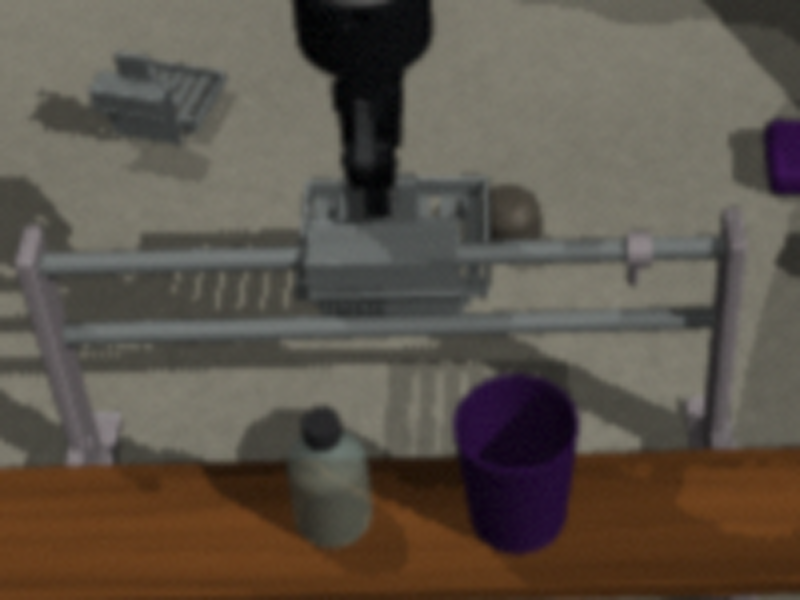

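The hook is over the bar and the plate is in front of the lower bar. Releasing.

Call:
servo_tool --targets "0 0 0 0 0 0 20; 0 0 0 0 0 0 30; 0 0 0 0 0 0 40; 0 0 0 0 0 0 40; 0 0 0 0 0 0 40; 0 0 0 0 0 0 40"

```text
time: 9.6
tool_pos: [0.6213, -0.061, 0.2214]
tcp_rot: [2.186, 2.248, 0.007]
wrist_force: [1.1, 1.1, -0.3]
width: 0.464
```

```bash
python3 - <<'E'
from snap import *
snap("w12"); plan([.6186,-.0597,.3],np.radians(1.8),4,50)
E
```

```text
9.6 [ 0.6213 -0.061   0.2214] 0.4640352464523826 [ 1.08  1.07 -0.26]
0.002 0 -0.001 0 -1 -20 50; 0.002 0 -0.001 0 -0 -20 50; 0.002 0 -0.001 1 -1 -19 50; 0.002 0 -0.001 0 -0 -20 50
t 9.65 pos [ 0.6214 -0.061   0.2215] tooly yaw 1.62 zaxis [ 7.6e-03 -8.0e-04 -1.0e+00] w 0.46827837241824416 F [-0.6 -0.5  0. ]
```

View pics/w12.png

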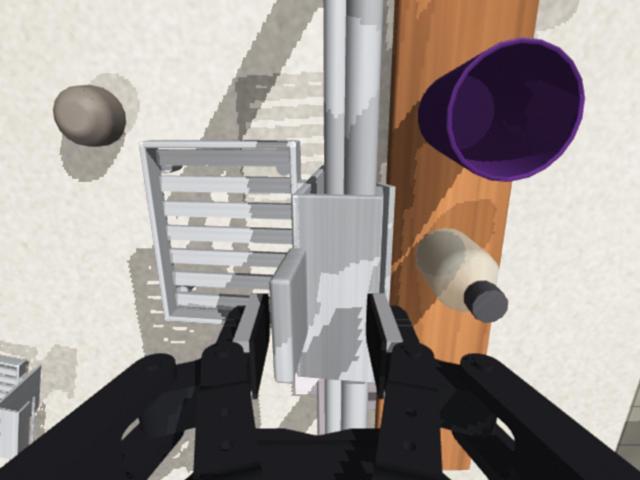

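The rack hangs leaning dish-front-low, and the tab at px (288,320) is close to the left finger. I'll open wider before lifting.

Call:
servo_tool --targets "0 0 0 0 -2 -1 60; 0 0 0 0 -3 -1 70; 0 0 0 0 -3 0 70; 0 0 0 0 0 0 70; 0 0 0 0 0 -20 70; 0 0 0 0 0 -25 70; 0 0 0 0 0 -25 70; 0 0 0 0 0 -15 70"

```text
time: 10.32
tool_pos: [0.6075, -0.0607, 0.3047]
tcp_rot: [-2.187, -2.249, 0.005]
wrist_force: [0.2, -0.3, 0.1]
width: 0.819
```

Call:
servo_tool --targets "0 0 0 0 -20 -10 70; 0 0 0 0 -20 -5 70; 0 0 0 0 0 0 70; 0 0 0 0 0 0 70"

```text
time: 10.65
tool_pos: [0.5692, -0.0623, 0.3269]
tcp_rot: [2.187, 2.249, 0.005]
wrist_force: [-0.7, -0.6, -0.5]
width: 0.819
```

```bash
python3 - <<'E'
from snap import *
snap("w13");  plan([.48,.19,.25],np.radians(-60),10,85)
E
```

```text
10.65 [ 0.5692 -0.0623  0.3269] 0.819442185784287 [-0.67 -0.58 -0.46]
0.001 -0 0.108 25 -8 8 85; 0.001 -0 0.108 24 -11 8 85; 0.001 -0 0.108 23 -14 8 85; 0.001 -0 0.108 22 -16 8 85; 0.001 -0 0.108 20 -18 7 85; 0.001 -0 0.108 18 -20 8 85; 0.001 -0 0.108 15 -22 7 85; 0.001 -0 0.108 13 -23 8 85
0.001 -0 0.108 10 -25 8 85; 0.001 -0 0.108 8 -26 7 85
t 10.7 pos [ 0.5692 -0.0622  0.327 ] tooly yaw 1.61 zaxis [ 5.3e-03 -6.0e-04 -1.0e+00] w 0.8242099503993472 F [ 0.3 -0.4 -0.1]
```

View pics/w13.png

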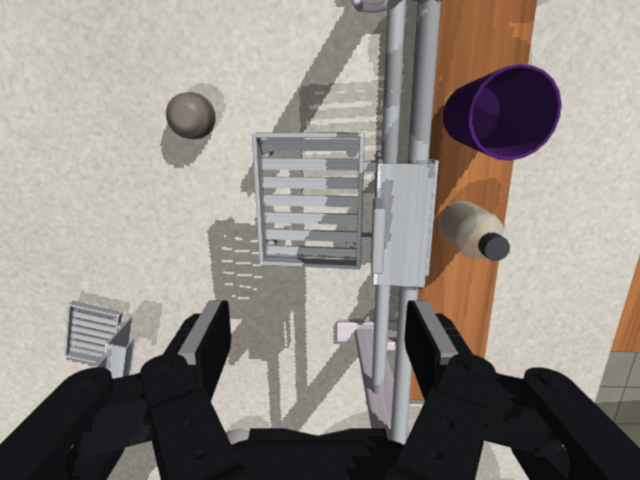

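The rack hangs and the gripper is clear of it. Dish corners are about (253,133), (364,133), (361,268) and (262,264). I'll get its pose from known points with solvePnP, then plan the move to the soap.

```bash
python3 - <<'E'
from snap import *
im=load("w13")["image"][:,:,::-1]; a=cv2.resize(im[120:290,240:450],None,fx=3.8,fy=3.5,interpolation=cv2.INTER_CUBIC)
cv2.imwrite("pics/w13c.png",a)
plan([.44,.24,.30],np.radians(157),24,85)
E
```

```text
0 0 -0.113 13 -5 1 85; 0 0 -0.113 13 -4 1 85; 0 0 -0.113 14 -2 1 85; 0 0 -0.113 14 -0 1 85; 0 0 -0.113 14 1 1 85; 0 0 -0.113 13 3 1 85; 0 0 -0.113 13 4 1 85; 0 0 -0.113 13 5 1 85
0 0 -0.113 12 7 1 85; 0 0 -0.113 11 8 1 85; 0 0 -0.113 10 9 1 85; 0 0 -0.113 9 10 1 85; 0 0 -0.113 8 11 1 85; 0 0 -0.113 6 12 1 85; 0 0 -0.113 5 13 1 85; 0 0 -0.113 3 13 1 85
0 0 -0.113 2 14 1 85; 0 0 -0.113 0 14 1 85; 0 0 -0.113 -1 14 1 85; 0 0 -0.113 -3 13 1 85; 0 0 -0.113 -4 13 2 85; 0 0 -0.113 -6 12 1 85; 0 0 -0.113 -7 12 2 85; 0 0 -0.113 -8 10 1 85
t 10.7 pos [ 0.5692 -0.0622  0.327 ] tooly yaw 1.61 zaxis [ 5.3e-03 -6.0e-04 -1.0e+00] w 0.8242099503993472 F [ 0.3 -0.4 -0.1]
```

View pics/w13c.png

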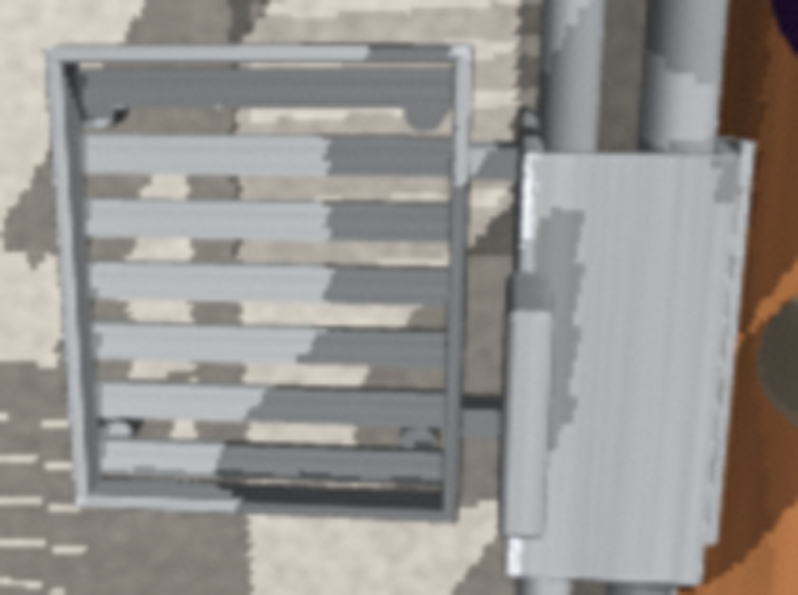

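```bash
cat > pnp.py <<'E'
from h import *
def rackpose(c,obj,px):
    obj=np.array(obj,float)/1000; px=np.array(px,float)
    ok,rv,tv=cv2.solvePnP(obj,px,c["mtx"],None,flags=cv2.SOLVEPNP_ITERATIVE)
    e=cv2.projectPoints(obj,rv,tv,c["mtx"],None)[0][:,0]-px
    F=np.diag([1,-1,-1.]); Rc=F@cv2.Rodrigues(rv)[0]; tc=F@tv[:,0]
    Rt=R.from_rotvec(c["rot"]).as_matrix(); T=c["T_tool_cam"]
    Rw=Rt@T[:3,:3]@Rc; tw=Rt@(T[:3,:3]@tc+T[:3,3])+c["pos"]
    return Rw,tw,np.abs(e).max(0)
E
python3 - <<'E'
from pnp import *
c=load("w13")
f=lambda p:(240+(p[0]+.5)/3.8-.5,120+(p[1]+.5)/3.5-.5)
obj=[(-49,62,31),(49,62,31),(49,-62,31),(-49,-62,31),(58,22,134),(66,22,134),(66,-22,134),(58,-22,134),(60,45,100),(60,-45,100)]
px=[f(p) for p in [(47,46),(472,44),(456,520),(77,502),(511,307),(553,307),(546,537),(506,537),(527,152),(510,577)]]
Rw,tw,e=rackpose(c,obj,px)
print(Rw.round(3),tw.round(4),e)
print("tilt",np.arccos(Rw[2,2]),"hook",Rw@[.0795,0,.095]+tw,"dish",Rw@[0,0,.019]+tw)
E
```

```text
[[ 0.989 -0.038 -0.14 ]
 [ 0.037  0.999 -0.007]
 [ 0.14   0.002  0.99 ]] [ 0.5659 -0.0631  0.0978] [1.74104635 1.32840347]
tilt 0.14094770058744455 hook [ 0.63126648 -0.06081931  0.20305861] dish [ 0.56327354 -0.06324693  0.11664498]
```

Call:
servo_tool --targets "0 0 -0.113 13 -5 1 85; 0 0 -0.113 13 -4 1 85; 0 0 -0.113 14 -2 1 85; 0 0 -0.113 14 0 1 85; 0 0 -0.113 14 1 1 85; 0 0 -0.113 13 3 1 85; 0 0 -0.113 13 4 1 85; 0 0 -0.113 13 5 1 85"

```text
time: 11.37
tool_pos: [0.527, 0.0407, 0.311]
tcp_rot: [-0.931, -2.999, 0.002]
wrist_force: [0.3, 0.5, -0.7]
width: 0.996
```

Call:
servo_tool --targets "0 0 -0.113 12 7 1 85; 0 0 -0.113 11 8 1 85; 0 0 -0.113 10 9 1 85; 0 0 -0.113 9 10 1 85; 0 0 -0.113 8 11 1 85; 0 0 -0.113 6 12 1 85; 0 0 -0.113 5 13 1 85; 0 0 -0.113 3 13 1 85"

```text
time: 12.03
tool_pos: [0.4777, 0.144, 0.2939]
tcp_rot: [0.544, -3.082, -0.001]
wrist_force: [0.4, 0.0, 0.3]
width: 0.997
```

```bash
python3 - <<'E'
from plan import *
plan([.44,.24,.30],np.radians(157),8,85)
print(bot.read_state()["q"])
E
```

```text
0.001 -0.001 -0.103 0 13 -1 85; 0.001 -0.001 -0.103 -1 13 -1 85; 0.001 -0.001 -0.103 -2 13 -1 85; 0.001 -0.001 -0.103 -4 12 -1 85; 0.001 -0.001 -0.103 -5 12 -1 85; 0.001 -0.001 -0.103 -6 11 -0 85; 0.001 -0.001 -0.103 -7 11 -1 85; 0.001 -0.001 -0.103 -8 10 -0 85
t 12.0333 pos [0.4777 0.144  0.2939] tooly yaw 110.01 zaxis [-0.0122 -0.0016 -0.9999] w 0.9972376698036787 F [0.4 0.  0.3]
[ 2.41868489e-01 -9.95209115e-02  1.88082693e+00  1.36188359e-03
  1.37250908e+00 -1.67847397e+00]
```

Call:
servo_tool --targets "0 0 -0.103 0 13 -1 85; 0 0 -0.103 -1 13 -1 85; 0 0 -0.103 -2 13 -1 85; 0 0 -0.103 -4 12 -1 85; 0 0 -0.103 -5 12 -1 85; 0 0 -0.103 -6 11 0 85; 0 0 -0.103 -7 11 -1 85; 0 0 0 -4 2 0 85"

```text
time: 12.7
tool_pos: [0.4426, 0.2396, 0.2916]
tcp_rot: [1.648, -2.649, -0.014]
wrist_force: [0.2, -0.3, 0.3]
width: 0.992
```

Call:
servo_tool --targets "0 0 0 0 0 0 85; 0 0 0 0 0 0 85"

```text
time: 12.87
tool_pos: [0.4429, 0.2406, 0.29]
tcp_rot: [1.643, -2.649, -0.013]
wrist_force: [-0.4, -0.2, 0.2]
width: 0.992
```

```bash
python3 - <<'E'
from snap import *
snap("w14"); plan([.44,.24,.30],np.radians(157),4,85)
print(bot.read_state()["q"])
E
```

```text
12.8667 [0.4429 0.2406 0.29  ] 0.9919498117233764 [-0.42 -0.2   0.15]
0.005 -0.004 -0.015 0 1 -2 85; 0.005 -0.004 -0.015 1 1 -3 85; 0.005 -0.004 -0.015 0 0 -2 85; 0.005 -0.004 -0.015 1 1 -3 85
t 12.9167 pos [0.4429 0.2405 0.29  ] tooly yaw 153.6 zaxis [-0.0253 -0.0054 -0.9997] w 0.9975498133312259 F [-0.4 -0.  -0.5]
[ 0.44384007 -0.07882969  1.86916717  0.00607816  1.37644426 -2.23836498]
```

View pics/w14.png

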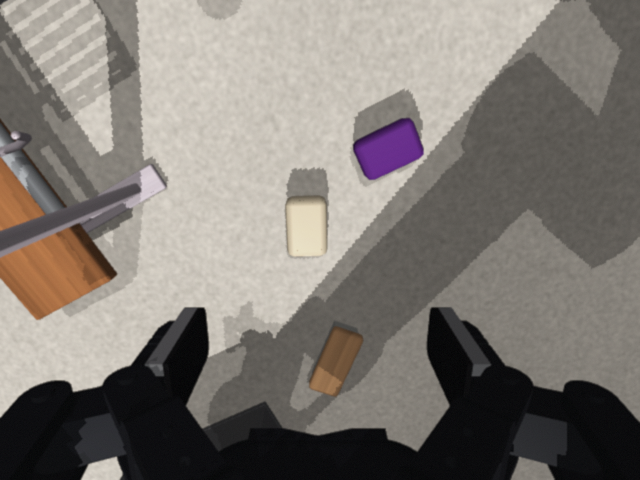

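The cream soap is at px (306,227). The purple look-alike is at (388,149) and the nail brush at (337,360). The cream one is the soap.

```bash
python3 - <<'E'
from snap import *
c=load("w14");pose=(c["pos"],c["rot"]); im=c["image"]
sub=im[185:270,270:345]; hs=cv2.cvtColor(sub,cv2.COLOR_RGB2HSV)
print(hs[42,36],hs[5,5],hs[60,70])
m=cv2.inRange(hs,(10,45,90),(35,255,255)); cs,_=cv2.findContours(m,0,1); k=max(cs,key=cv2.contourArea); r=cv2.minAreaRect(k); print(r,cv2.contourArea(k))
B=cv2.boxPoints(r)+[270,185]
for z in (.014,.022):
    W=np.array([onz(c,b,z,pose) for b in B]); print(W.mean(0)[:2].round(4),np.linalg.norm(W-np.roll(W,-1,0),axis=1).round(4),[np.degrees(np.arctan2(*(W[(i+1)%4]-W[i])[[1,0]])).round(1) for i in range(4)])
E
```

```text
[ 22  42 229] [ 19  20 207] [ 19  21 207]
((36.0, 40.0), (58.0, 40.0), 90.0) 797.5
[0.4662 0.2701] [0.0445 0.0684 0.0465 0.0683] [np.float64(153.4), np.float64(64.0), np.float64(-26.8), np.float64(-117.7)]
[0.4652 0.2682] [0.0436 0.0671 0.0457 0.067 ] [np.float64(153.4), np.float64(64.0), np.float64(-26.8), np.float64(-117.7)]
```

```bash
python3 - <<'E'
from plan import *
plan([.4657,.2692,.08],np.radians(153.4),8,85)
E
```

```text
0.003 -0.002 0 -5 -1 26 85; 0.003 -0.002 0 -5 -1 26 85; 0.003 -0.002 0 -5 -1 26 85; 0.003 -0.002 0 -5 -1 26 85; 0.003 -0.002 0 -5 -2 26 85; 0.003 -0.002 0 -4 -1 26 85; 0.003 -0.002 0 -4 -1 27 85; 0.003 -0.002 0 -5 -2 27 85
t 12.9167 pos [0.4429 0.2405 0.29  ] tooly yaw 153.6 zaxis [-0.0253 -0.0054 -0.9997] w 0.9975498133312259 F [-0.4 -0.  -0.5]
```

Call:
servo_tool --targets "0.003 -0.002 0 -5 -1 26 85; 0.003 -0.002 0 -5 -1 26 85; 0.003 -0.002 0 -5 -1 26 85; 0.003 -0.002 0 -5 -1 26 85; 0.003 -0.002 0 -5 -2 26 85; 0.003 -0.002 0 -4 -1 26 85; 0.003 -0.002 0 -4 -1 20 85; 0 0 0 0 0 0 85"

```text
time: 13.58
tool_pos: [0.4705, 0.2623, 0.11]
tcp_rot: [-1.623, 2.68, -0.01]
wrist_force: [-0.7, -1.0, -0.4]
width: 0.994
```

```bash
python3 - <<'E'
from plan import *
plan([.4657,.2692,.035],np.radians(153.4),3,85)
E
```

```text
-0.003 0.001 -0.006 -1 3 25 85; -0.003 0.001 -0.006 -1 3 25 85; -0.003 0.001 -0.006 -2 2 25 85
t 13.5833 pos [0.4705 0.2623 0.11  ] tooly yaw 152.4 zaxis [ 1.060e-02 -8.000e-04 -9.999e-01] w 0.9940544012549299 F [-0.7 -1.  -0.4]
```

Call:
servo_tool --targets "-0.003 0.001 -0.006 -1 3 22 85; -0.003 0.001 -0.006 -1 3 22 85; -0.003 0.001 -0.006 -2 2 20 85; 0 0 0 0 0 0 85; 0 0 0 0 0 0 85"

```text
time: 14.0
tool_pos: [0.4695, 0.2675, 0.0476]
tcp_rot: [-1.639, 2.677, -0.002]
wrist_force: [0.6, 0.3, 0.5]
width: 0.995
```

```bash
python3 - <<'E'
from snap import *
snap("w15"); plan([.4657,.2692,.004],np.radians(153.4),3,85)
E
```

```text
14.0 [0.4695 0.2675 0.0476] 0.9945123826041703 [0.57 0.25 0.53]
-0.001 0.001 -0.003 0 1 15 85; -0.001 0.001 -0.003 0 2 14 85; -0.001 0.001 -0.003 0 1 15 85
t 14.05 pos [0.4693 0.2675 0.0477] tooly yaw 152.95 zaxis [ 3.4e-03  5.0e-04 -1.0e+00] w 0.9936471093443843 F [ 0.2 -1.  -0.8]
```

View pics/w15.png

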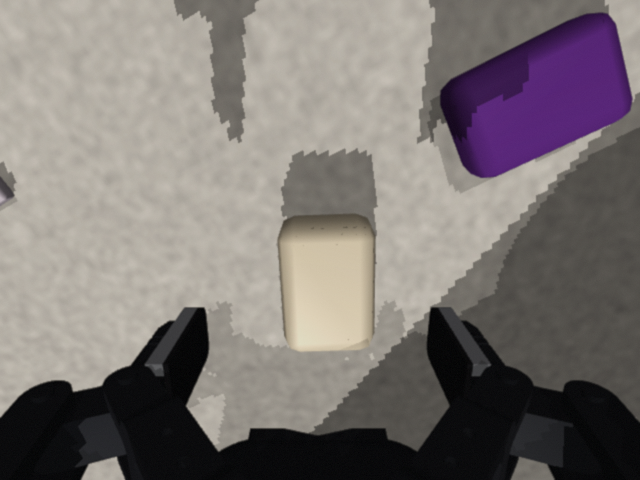

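Call:
servo_tool --targets "0 0 -0.003 0 2 15 85; 0 0 -0.003 0 2 14 85; 0 0 0 0 1 10 85; 0 0 0 0 0 3 85; 0 0 0 0 0 0 85; 0 0 0 0 0 0 85" --newtons 25

```text
time: 14.55
tool_pos: [0.4735, 0.2722, 0.0153]
tcp_rot: [-1.633, 2.661, -0.005]
wrist_force: [-0.5, 0.6, -0.2]
width: 0.995
```

```bash
python3 - <<'E'
from plan import *
plan([.4657,.2692,.004],np.radians(153.4),1,85)
E
```

```text
-0.013 0.015 -0.006 6.4 5.8 11.1 85
t 14.55 pos [0.4735 0.2722 0.0153] tooly yaw 153.08 zaxis [ 0.0186  0.0075 -0.9998] w 0.9949963147446172 F [-0.5  0.6 -0.2]
```

Call:
servo_tool --targets "-0.007 0.008 -0.003 3 3 5 85; -0.006 0.007 -0.003 3 3 5 85; 0 0 0 0 0 2 85; 0 0 0 0 0 0 85"

```text
time: 14.88
tool_pos: [0.4671, 0.2703, 0.0051]
tcp_rot: [-1.65, 2.67, -0.0]
wrist_force: [0.0, -0.9, -1.0]
width: 0.993
```

```bash
python3 - <<'E'
from plan import *
plan([.4657,.2692,.004],np.radians(153.4),1,85)
E
```

```text
-0.002 0.003 0.001 1.6 0.8 1.1 85
t 14.8833 pos [0.4671 0.2703 0.0051] tooly yaw 153.44 zaxis [ 0.0027  0.0015 -1.    ] w 0.9930901342198604 F [ 0.  -0.9 -1. ]
```

Call:
servo_tool --targets "0 0 0 1 0 3 60; 0 0 0 0 0 0 40; 0 0 0 0 0 0 30; 0 0 0 0 0 0 30; 0 0 0 0 0 0 30; 0 0 0 0 0 0 30; 0 0 0 0 0 0 30"

```text
time: 15.47
tool_pos: [0.4665, 0.2693, 0.0016]
tcp_rot: [-1.651, 2.67, -0.0]
wrist_force: [0.5, 0.7, -0.9]
width: 0.538
```

```bash
python3 - <<'E'
from snap import *
snap("w16"); plan([.4657,.2692,.25],np.radians(153.4),8,30)
E
```

```text
15.4667 [0.4665 0.2693 0.0016] 0.5376292655095406 [ 0.55  0.71 -0.91]
-0 0 0 -0 0 -31 30; -0 0 0 -0 0 -31 30; -0 0 0 -0 0 -31 30; -0 0 0 -0 0 -31 30; -0 0 0 -0 0 -31 30; -0 0 0 -0 0 -31 30; -0 0 0 -0 0 -31 30; -0 0 0 -0 0 -31 30
t 15.5167 pos [0.4665 0.2693 0.0016] tooly yaw 153.45 zaxis [ 0.0023  0.0012 -1.    ] w 0.535568686364145 F [ 0.5 -0.2 -0. ]
```

View pics/w16.png

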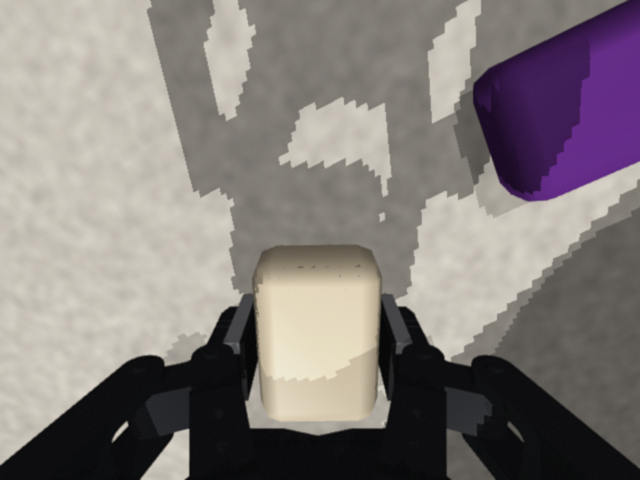

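Call:
servo_tool --targets "0 0 0 0 0 -8 30; 0 0 0 0 0 -20 30; 0 0 0 0 0 -31 30; 0 0 0 0 0 -31 30; 0 0 0 0 0 -31 30; 0 0 0 0 0 -31 30; 0 0 0 0 0 -31 30; 0 0 0 0 0 -31 30" --newtons 30

```text
time: 16.18
tool_pos: [0.458, 0.2649, 0.2163]
tcp_rot: [1.641, -2.654, -0.002]
wrist_force: [-0.1, -0.1, -1.9]
width: 0.537
```

```bash
cat > plan2.py <<'E'
from plan import *
XR=np.array([.989,.037,.14]);XR/=np.linalg.norm(XR)
YR=np.array([-.037,.999,0]);YR-=XR*(XR@YR);YR/=np.linalg.norm(YR);ZR=np.cross(XR,YR)
RT=R.from_matrix(np.stack([-XR,YR,-ZR],1))
DISH=np.array([.562,-.063,.1193])
def plan2(off,n,grip,dish=DISH): # off: TCP offset in rack axes from dish centre
    s=bot.read_state(); p=s["tool_pos"]; r=R.from_rotvec(s["tcp_rot"])
    pos=dish+XR*off[0]+YR*off[1]+ZR*off[2]; rows=[]
    for i in range(n):
        step=np.round((r.inv()*RT).as_rotvec()/(n-i),3)
        sh=np.round(r.inv().apply((pos-p)/(n-i))*1000,0 if n>1 else 1)
        rows.append("%g %g %g %g %g %g %g"%(*step,*sh,grip)); p=p+r.apply(sh/1000); r=r*R.from_rotvec(step)
    for i in range(0,n,8): print("; ".join(rows[i:i+8]))
    q=s["tool_pos"]-dish
    print("t",s["time"],"pos",s["tool_pos"].round(4),"off",np.array([q@XR,q@YR,q@ZR]).round(4),"w",s["width"],"F",s["wrist_force"].round(1),"roterr",(R.from_rotvec(s["tcp_rot"]).inv()*RT).as_rotvec().round(3))
E
python3 - <<'E'
from plan2 import *
plan2([-.004,0,.10],16,30)
E
```

```text
0.005 -0.009 0.067 16 -14 0 30; 0.005 -0.009 0.067 15 -15 -0 30; 0.005 -0.009 0.067 14 -16 -0 30; 0.005 -0.009 0.067 13 -17 -0 30; 0.005 -0.009 0.067 12 -18 -0 30; 0.005 -0.009 0.067 10 -18 -0 30; 0.005 -0.009 0.067 9 -19 -0 30; 0.005 -0.009 0.067 8 -20 -0 30
0.005 -0.009 0.067 7 -20 -0 30; 0.004 -0.01 0.066 5 -21 -0 30; 0.005 -0.009 0.067 4 -21 -0 30; 0.004 -0.01 0.066 2 -21 -0 30; 0.004 -0.009 0.067 1 -21 -0 30; 0.005 -0.01 0.066 -0 -21 -0 30; 0.004 -0.009 0.067 -2 -21 -0 30; 0.005 -0.01 0.066 -3 -21 -0 30
t 16.1833 pos [0.458  0.2649 0.2163] off [-0.0771  0.3315  0.1089] w 0.5365876132040789 F [-0.1 -0.1 -1.9] roterr [ 0.077 -0.149  1.068]
```

Call:
servo_tool --targets "0.005 -0.009 0.067 16 -14 -4 30; 0.005 -0.009 0.067 15 -15 -4 30; 0.005 -0.009 0.067 14 -16 -4 30; 0.005 -0.009 0.067 13 -17 -4 30; 0.005 -0.009 0.067 12 -18 -4 30; 0.005 -0.009 0.067 10 -18 -4 30; 0.005 -0.009 0.067 9 -19 -4 30; 0.005 -0.009 0.067 8 -20 -3 30"

```text
time: 16.85
tool_pos: [0.5037, 0.0996, 0.2644]
tcp_rot: [-0.837, 2.938, 0.006]
wrist_force: [0.7, -0.7, -0.8]
width: 0.533
```

```bash
python3 - <<'E'
from plan2 import *
plan2([-.006,0,.11],8,30)
E
```

```text
0.005 -0.006 0.064 7 -20 4 30; 0.005 -0.006 0.065 6 -20 5 30; 0.005 -0.006 0.064 5 -20 5 30; 0.005 -0.006 0.065 3 -21 5 30; 0.005 -0.006 0.064 2 -21 5 30; 0.005 -0.006 0.065 1 -21 4 30; 0.004 -0.007 0.064 -1 -21 5 30; 0.005 -0.006 0.065 -1 -20 5 30
t 16.85 pos [0.5037 0.0996 0.2644] off [-0.0314  0.1646  0.151 ] w 0.5331374582853085 F [ 0.7 -0.7 -0.8] roterr [ 0.039 -0.05   0.516]
```

Call:
servo_tool --targets "0.005 -0.006 0.064 7 -20 2 30; 0.005 -0.006 0.065 6 -20 2 30; 0.005 -0.006 0.064 5 -20 2 30; 0.005 -0.006 0.065 3 -21 2 30; 0.005 -0.006 0.064 2 -21 2 30; 0.005 -0.006 0.065 1 -21 2 30; 0.004 -0.007 0.064 -1 -21 2 30; 0.005 -0.006 0.065 -1 -15 2 30"

```text
time: 17.52
tool_pos: [0.534, -0.0686, 0.2538]
tcp_rot: [-0.014, 2.995, 0.002]
wrist_force: [0.1, -0.6, -1.7]
width: 0.529
```

Call:
servo_tool --targets "0 0 0 0 0 0 30; 0 0 0 0 0 0 30"

```text
time: 17.68
tool_pos: [0.533, -0.0713, 0.2538]
tcp_rot: [-0.006, 2.996, 0.001]
wrist_force: [-0.5, -1.3, -1.4]
width: 0.533
```

```bash
python3 - <<'E'
from plan2 import *
from snap import snap
snap("w17")
plan2([-.005,0,.10],4,30)
E
```

```text
17.6833 [ 0.533  -0.0713  0.2538] 0.5331089287803059 [-0.48 -1.33 -1.44]
-0.001 0.001 -0.008 -1 2 9 30; -0.001 0.001 -0.008 -1 2 9 30; -0.001 0.002 -0.008 -1 2 10 30; -0.002 0.001 -0.009 -2 1 9 30
t 17.7333 pos [ 0.533  -0.0712  0.2537] off [-0.0101 -0.0071  0.1372] w 0.5299982997795212 F [ 0.9  0.1 -1.8] roterr [-0.005  0.005 -0.033]
```

View pics/w17.png

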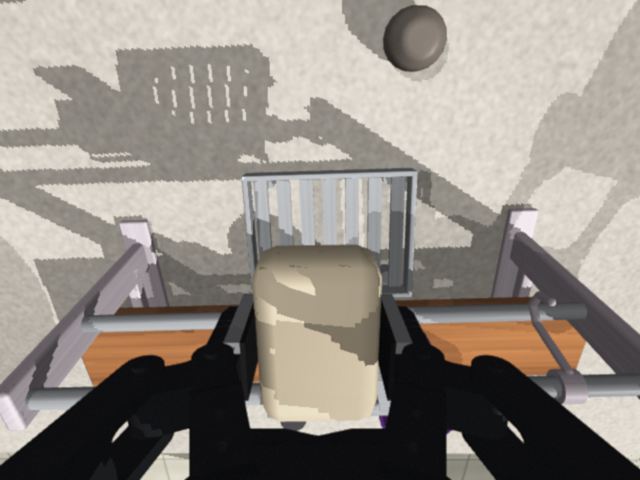

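```bash
python3 - <<'E'
from plan2 import *
c=load("w17");pose=(c["pos"],c["rot"])
for o in [(-.049,-.062,.012),(-.049,.062,.012),(.049,.062,.012)]:
    p=DISH+XR*o[0]+YR*o[1]+ZR*o[2]; print(o,proj(c,p,pose))
im=c["image"][:,:,::-1]; cv2.imwrite("pics/w17c.png",cv2.resize(im[155:315,225:435],None,fx=3.7,fy=3.7,interpolation=cv2.INTER_CUBIC))
E
```

```text
(-0.049, -0.062, 0.012) [240.61425913 175.2715622 ]
(-0.049, 0.062, 0.012) [418.23231466 169.5292164 ]
(0.049, 0.062, 0.012) [411.99217214 296.41365319]
```

View pics/w17c.png

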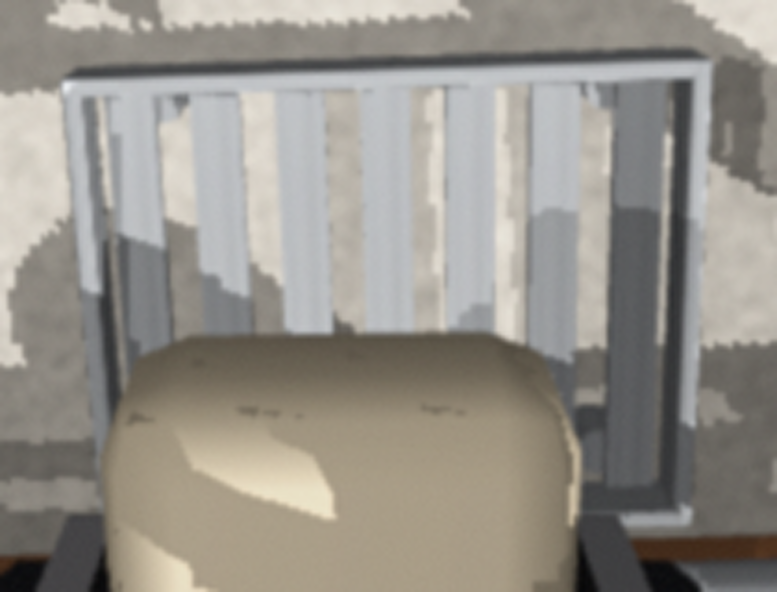

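The predicted rim corners match the image within about 3 px, so the dish pose holds. I'll lower in stages.

Call:
servo_tool --targets "0 0 -0.008 -1 2 14 30; 0 0 -0.008 -1 2 14 30; 0 0 -0.008 -1 2 14 30; 0 0 -0.008 -2 1 12 30; 0 0 0 0 0 0 30; 0 0 0 0 0 0 30"

```text
time: 18.23
tool_pos: [0.5465, -0.0588, 0.2021]
tcp_rot: [-0.073, 2.992, -0.001]
wrist_force: [-0.5, 0.4, -0.5]
width: 0.534
```

```bash
python3 - <<'E'
from plan2 import *
plan2([-.005,0,.04],4,30)
E
```

```text
-0.001 0.002 0.003 0 -1 11 30; -0.001 0.002 0.003 1 -1 11 30; -0 0.002 0.003 0 -1 11 30; -0.001 0.002 0.002 1 -2 11 30
t 18.2333 pos [ 0.5465 -0.0588  0.2021] off [-0.0035  0.0048  0.0842] w 0.5335147748885659 F [-0.5  0.4 -0.5] roterr [-0.003  0.008  0.011]
```

Call:
servo_tool --targets "0 0.002 0.003 0 -1 11 30; 0 0.002 0.003 1 -1 11 30; 0 0.002 0.003 1 -1 11 30; 0 0.002 0.002 1 -2 11 30; 0 0 0 0 0 0 30; 0 0 0 0 0 0 30"

```text
time: 18.73
tool_pos: [0.5513, -0.0637, 0.1554]
tcp_rot: [-0.057, 2.999, -0.0]
wrist_force: [0.0, 0.9, -2.5]
width: 0.532
```

```bash
python3 - <<'E'
from plan2 import *
from snap import snap
snap("w18")
plan2([-.005,0,.015],3,30)
E
```

```text
18.7333 [ 0.5513 -0.0637  0.1554] 0.5319679839970095 [ 0.04  0.86 -2.48]
-0.001 0 0 -0 0 7 30; -0.001 0 0 -1 0 8 30; -0.001 0.001 0.001 -0 0 7 30
t 18.7833 pos [ 0.5509 -0.0637  0.1551] off [-0.006  -0.0003  0.037 ] w 0.5328779916670213 F [-0.7  0.3 -1.7] roterr [-0.003  0.001  0.001]
```

View pics/w18.png

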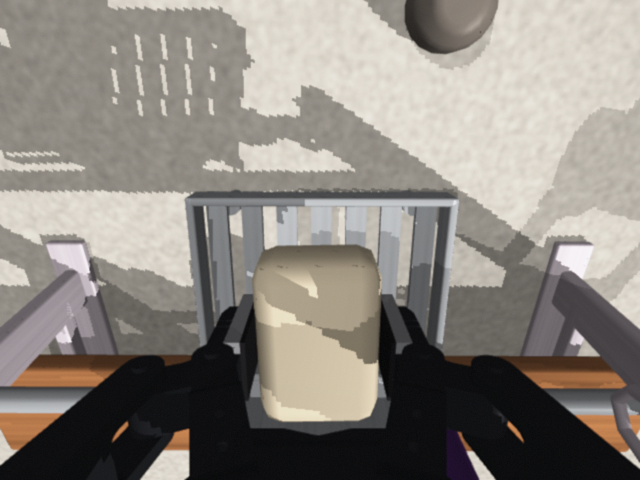

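The soap is centred over the dish and parallel to it. Rim corners are at (188,195) and (457,198), and the soap is at (317,330). I'll keep lowering.

Call:
servo_tool --targets "0 0 0 0 0 7 30; 0 0 0 -1 0 7 30; 0 0 0 0 0 7 30; 0 0 0 0 0 2 30; 0 0 0 0 0 0 30"

```text
time: 19.2
tool_pos: [0.5566, -0.0641, 0.1316]
tcp_rot: [-0.056, 2.997, -0.001]
wrist_force: [-0.4, -0.6, -1.2]
width: 0.534
```

```bash
python3 - <<'E'
from plan2 import *
plan2([-.005,0,.003],3,30)
E
```

```text
-0.001 0.001 0 0 0 3 30; -0.001 0.001 0 1 0 3 30; -0.001 0.001 0 0 1 4 30
t 19.2 pos [ 0.5566 -0.0641  0.1316] off [-0.0037 -0.0009  0.0129] w 0.5340059743256079 F [-0.4 -0.6 -1.2] roterr [-0.003  0.003  0.   ]
```

Call:
servo_tool --targets "0 0 0 0 0 3 30; 0 0 0 0 0 2 30; 0 0 0 0 0 2 30; 0 0 0 0 0 0 30"

```text
time: 19.53
tool_pos: [0.5579, -0.064, 0.1241]
tcp_rot: [-0.057, 2.997, -0.001]
wrist_force: [0.1, 0.2, -1.0]
width: 0.528
```

```bash
python3 - <<'E'
from plan2 import *
from snap import snap
snap("w19")
plan2([-.005,0,.003],3,30)
E
```

```text
19.5333 [ 0.5579 -0.064   0.1241] 0.5279835337734426 [ 0.06  0.16 -1.01]
-0.001 0.001 0 1 0 1 30; -0.001 0.001 0 0 0 1 30; -0.001 0.002 0.001 1 1 1 30
t 19.5833 pos [ 0.558  -0.064   0.1243] off [-0.0032 -0.0008  0.0055] w 0.531427464195937 F [-0.2  0.7 -1.3] roterr [-0.003  0.004  0.001]
```

View pics/w19.png

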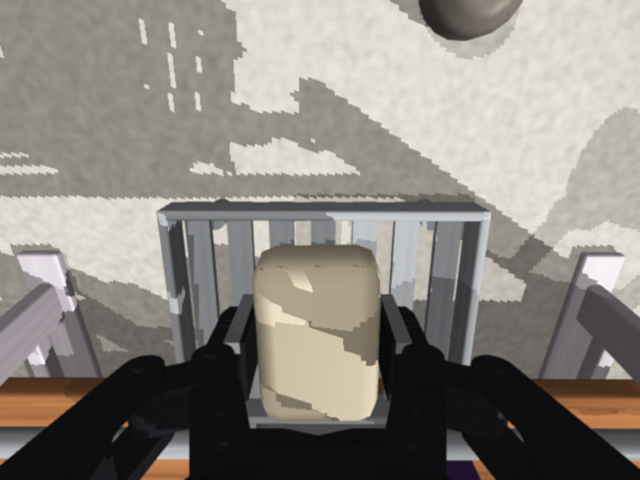

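Call:
servo_tool --targets "0 0 0 0.5 0 2 30; 0 0 0 0.5 0 1 30; 0 0 0 0 0 0 30"

```text
time: 19.83
tool_pos: [0.5579, -0.0641, 0.1215]
tcp_rot: [-0.057, 2.996, -0.001]
wrist_force: [-0.2, -0.2, -1.0]
width: 0.533
```

Call:
servo_tool --targets "0 0 0 0.5 0 2 30; 0 0 0 0 0 1 30; 0 0 0 0 0 0 30"

```text
time: 20.08
tool_pos: [0.5583, -0.0642, 0.1201]
tcp_rot: [-0.057, 2.994, -0.002]
wrist_force: [0.4, 0.4, -2.0]
width: 0.534
```

```bash
python3 - <<'E'
from plan2 import *
plan2([-.005,0,.003],3,30)
E
```

```text
-0.001 0.002 0 0 0 -1 30; -0.001 0.002 0 1 1 -0 30; -0.002 0.002 0.001 0 0 -1 30
t 20.0833 pos [ 0.5583 -0.0642  0.1201] off [-0.0036 -0.0011  0.0014] w 0.5341768044780109 F [ 0.4  0.4 -2. ] roterr [-0.004  0.006  0.001]
```

Call:
servo_tool --targets "0 0 0 0.5 0 2 30; 0 0 0 0 0 1 30; 0 0 0 0 0 0 30"

```text
time: 20.33
tool_pos: [0.559, -0.0643, 0.1203]
tcp_rot: [-0.057, 2.992, -0.002]
wrist_force: [0.5, 0.1, -2.1]
width: 0.532
```

Call:
servo_tool --targets "0 0 0 0.5 0 2 30; 0 0 0 0 0 1 30; 0 0 0 0 0 0 30"

```text
time: 20.58
tool_pos: [0.5597, -0.0645, 0.1203]
tcp_rot: [-0.057, 2.99, -0.002]
wrist_force: [0.5, 0.4, -1.9]
width: 0.534
```

```bash
python3 - <<'E'
from plan2 import *
from snap import snap
snap("w20")
plan2([-.005,0,.003],3,30)
E
```

```text
20.5833 [ 0.5597 -0.0645  0.1203] 0.5336555417135018 [ 0.52  0.42 -1.88]
-0.001 0.004 0 1 0 -1 30; -0.002 0.003 0.001 1 1 -0 30; -0.001 0.004 0 1 0 -1 30
t 20.6333 pos [ 0.5599 -0.0645  0.1202] off [-0.002  -0.0014  0.0012] w 0.5315122010060834 F [-0.3 -0.   0.2] roterr [-0.004  0.011  0.001]
```

View pics/w20.png

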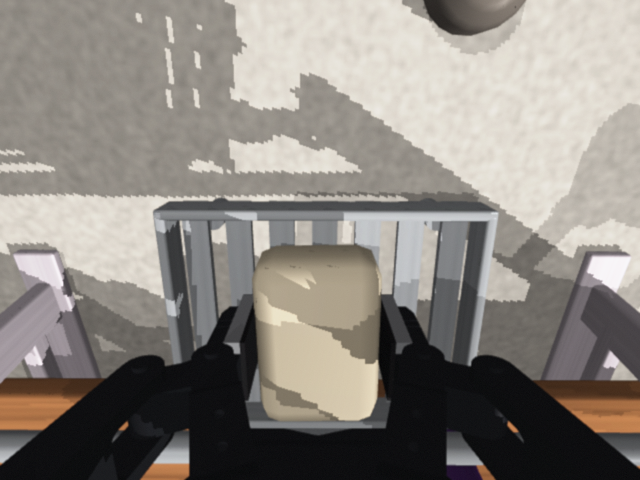

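Height has stalled at 0.1203, which is the expected contact height, so the soap is resting on the floor. Opening gently.

Call:
servo_tool --targets "0 0 0 0 0 0 48; 0 0 0 0 0 0 50; 0 0 0 0 0 0 53; 0 0 0 0 0 0 56; 0 0 0 0 0 0 60; 0 0 0 0 0 0 62; 0 0 0 0 0 0 62; 0 0 0 0 0 0 62"

```text
time: 21.3
tool_pos: [0.5602, -0.0645, 0.1186]
tcp_rot: [-0.057, 2.99, -0.002]
wrist_force: [-0.6, 0.6, 0.2]
width: 0.726
```

```bash
python3 - <<'E'
from plan2 import *
from snap import snap
snap("w21")
plan2([-.005,0,.1],6,62)
E
```

```text
21.3 [ 0.5602 -0.0645  0.1186] 0.72648870433933 [-0.6   0.63  0.16]
-0.001 0.002 0 0 0 -17 62; -0.001 0.002 0 0 0 -17 62; -0.001 0.002 0 1 0 -17 62; -0 0.002 0 0 0 -16 62; -0.001 0.001 0 1 1 -17 62; -0 0.002 0.001 0 0 -16 62
t 21.35 pos [ 0.5601 -0.0645  0.1186] off [-0.002  -0.0015 -0.0004] w 0.7273307976863976 F [ 0.1 -0.5  0.6] roterr [-0.004  0.011  0.001]
```

View pics/w21.png

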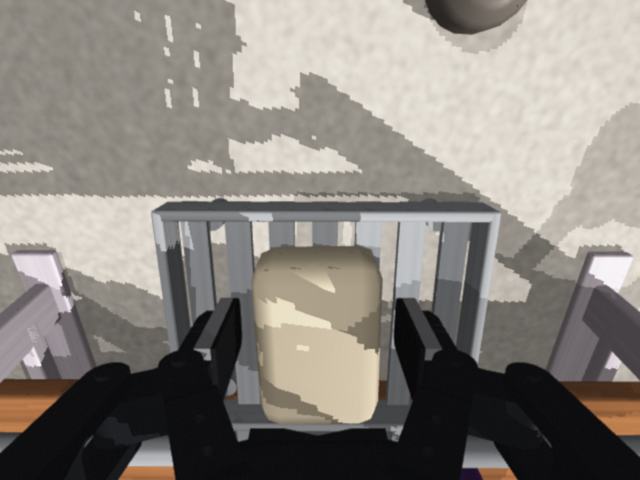

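The fingers are clear of the soap on both sides. Retreating along the tool axis.

Call:
servo_tool --targets "0 0 0 0 0 -6 62; 0 0 0 0 0 -12 62; 0 0 0 0 0 -20 62; 0 0 0 1 0 -25 62; 0 0 0 2 0 -25 62; 0 0 0 5 0 -25 62; 0 0 0 10 0 -20 62; 0 0 0 15 0 -20 62"

```text
time: 22.02
tool_pos: [0.501, -0.0654, 0.2721]
tcp_rot: [-0.058, 2.997, -0.0]
wrist_force: [-0.0, 0.2, -0.6]
width: 0.729
```

Call:
servo_tool --targets "0 0 0 20 0 0 62; 0 0 0 20 0 0 62; 0 0 0 0 0 0 62; 0 0 0 0 0 0 62"

```text
time: 22.35
tool_pos: [0.4619, -0.0679, 0.2798]
tcp_rot: [-0.057, 2.977, -0.008]
wrist_force: [-0.3, -0.5, 0.7]
width: 0.725
```

```bash
python3 - <<'E'
from plan2 import *
from snap import snap
snap("w22"); snap("s22","scene"); snap("t22","top")
im=load("s22")["image"][:,:,::-1]; cv2.imwrite("pics/s22c.png",cv2.resize(im[200:350,200:400],None,fx=4,fy=4,interpolation=cv2.INTER_CUBIC))
E
```

```text
22.35 [ 0.4619 -0.0679  0.2798] 0.7250768459250853 [-0.27 -0.47  0.73]
22.4 [ 0.4621 -0.0678  0.2797] 0.7216204694648952 [ 0.06 -0.28  0.56]
22.45 [ 0.4624 -0.0678  0.2792] 0.7255430288161456 [-0.86  0.17 -0.57]
```

View pics/w22.png

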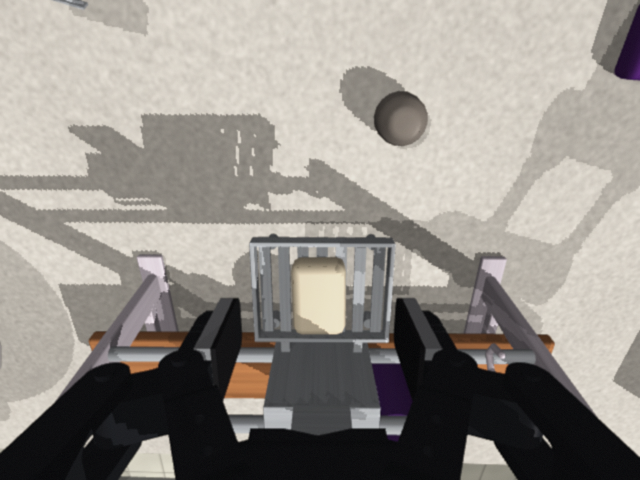

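View pics/s22c.png

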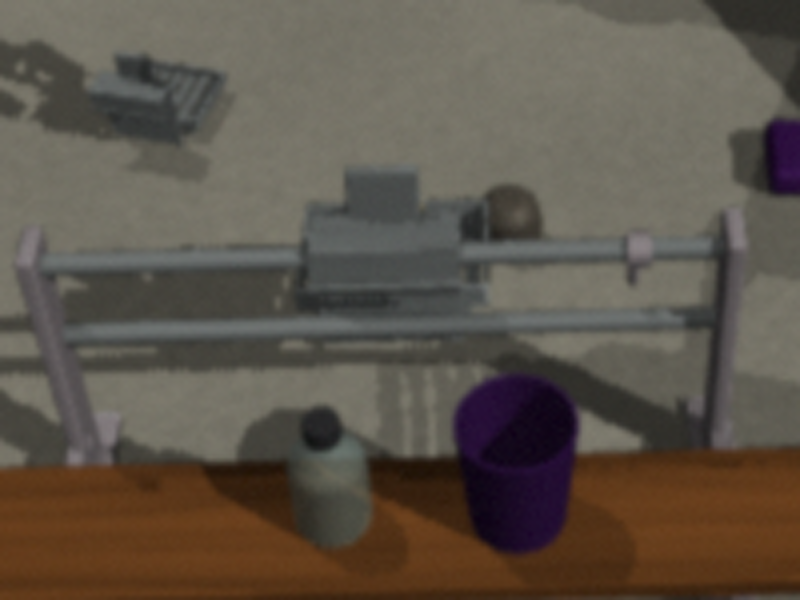

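View pics/t22.png

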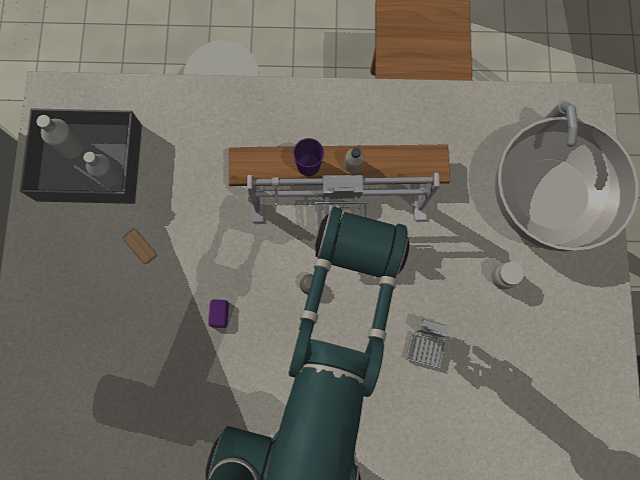

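The soap lies in the dish at px (319,296). I'll check its position in the dish frame numerically.

```bash
python3 - <<'E'
from plan2 import *
c=load("w22");pose=(c["pos"],c["rot"])
def onp(uv,h):
    e,d=ray(c,uv,pose); o=DISH+ZR*h; p=e+d*((o-e)@ZR)/(d@ZR); q=p-DISH; return np.array([q@XR,q@YR]).round(4)
for h in(.014,.022): print("soap",[onp(p,h) for p in [(319,257),(319,335),(292,296),(346,296)]])
print("rim",[onp(p,.012) for p in [(251,238),(394,238),(388,342),(257,342)]])
E
```

```text
soap [array([-0.0364, -0.0027]), array([ 0.0403, -0.0024]), array([ 0.0007, -0.0262]), array([0.0004, 0.0212])]
soap [array([-0.0397, -0.0026]), array([ 0.035 , -0.0024]), array([-0.0036, -0.0256]), array([-0.0039,  0.0205])]
rim [array([-0.0525, -0.0597]), array([-0.0531,  0.06  ]), array([0.0487, 0.0613]), array([ 0.0496, -0.0598])]
```

```bash
python3 -c "
from workcell import finish_job
print(finish_job())"
```

```text
the job is handed in; nothing more can be done
None
```

The larger rack hangs by its hook over the middle of the upper bar, dish towards the robot. The cream soap lies in its dish, and both are let go. I handed the job in at about 22.5 s; it reports no verdict.

- **Rack:** it leans 0.14 rad, dish front low, as the task said it might. A pose estimate taken just after release put the hook strap 3 mm above the bar's axis, 8 mm towards the robot and about 2 mm along the bar from its middle. Working from how the hook sits on the bar gives about 6 mm above the axis instead. Both are within limits.
- **Soap:** I set it down parallel to the tilted dish floor until the arm stopped descending at the expected height, then opened the fingers slowly. The last picture puts it about 2 mm from the dish centre in each direction. It looks flat between the rims, though I did not measure its angle.
- **Other things:** in the last scene and top views nothing else seems to have moved. The arm partly hid the pumice stone in the top view, but it stands in place in the scene and wrist views. The gripper was clear of everything.
- **Weak checks:** the wrist force was too noisy to show either contact, so I judged both by the arm's height stalling.

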